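Cover the chocolate melting tank with the lid from its hook

ROBOT

A 6-joint arm with a two-finger parallel gripper is mounted at the origin on the work surface. World frame = base frame: x ahead of the robot, y to its left, z up, the work surface at z = 0. Lengths are in m, angles in rad, forces in N, time in s.
With the tool pointing down it reaches from about 0.275 to 0.975 m from the base axis. Payload 8.4 kg.
Tool frame: the origin (TCP) lies at the centre of the arm's flange, where the gripper is bolted on; the fingertips stand 190 mm ahead of it and the grasp point (between the pads) lies manip.pinch_z ahead of it (manip.pinch_z is the distance from the TCP to the grasp point, in m); z points along the fingers, y is the direction in which the jaws open and shut (so a half turn about z gives the same grasp; the last joint's range is limited). The gripper opens to 92 mm and grips with 3 to 60 N. Pads are 20 mm wide; open, the fingers measure 128 mm over their backs; the gripper's body (75 mm by 189 mm) begins 69 mm behind the grasp point.
Start: joints at [1.291, 0.353, 1.633, -0, 1.155, -0.002], TCP at [0.171, 0.601, 0.405] pointing down, gripper open.
Joint ranges: [-2.63, 2.63], [-0.92, 2.1], [0.06, 2.66], [-1.3, 4.44], [0, 2.69], [-3.02, 3.02]. Speed limits (rad/s): [2.22, 2.22, 2.79, 3.14, 3.14, 3.14].

INTERFACE

Orientations are given as a unit quaternion [w, x, y, z].
In Python, from station import manip gives the robot as it stands. The module is installed in compiled form; this text tells all that it offers.
- The arm moves only by the tool step_arm, never from a script. Its argument "series" is text: rows parted by semicolons, each of 7 numbers parted by spaces: the shift along the tool's x, y, z in cm, then the turn, a rotation vector about the tool's x, y, z in rad, then the closure, from 0 (fully open) to 1 (shut). A call has 1 to 10 rows; each row is the pose to reach, as a shift and turn from the pose commanded when the call began, along the tool's axes at that moment; what a row does not reach only later rows make up. A row lasts 1/10 s, in which the tool goes at most 50 mm and 8.59 degrees, less where a joint would pass 70% of its speed; a pose out of reach is approached as far as the arm can. A call with a gripper value outside its range is refused whole. The fingers move at their own pace and stop on an object; "grip_force" is the grip in N (left out, the last holds). Time passes only in rows, so rows that repeat a pose let the fingers close. It gives the time, the measured TCP pose, the force and the opening at its end, in the units of the state.
- manip.state(): the state, without advancing time (a new reading comes with each control period).
- manip.grab_frame(name): name is "side" or "top" or "wrist"; returns the picture (384x512x3 uint8, red, green, blue); there is no depth.
- manip.camera_model(name): a dict with "intrinsics" (3x3 intrinsics, pixels), "eye" and "orientation" of the camera in the world. Camera axes: x right, y down, z forward; pixel columns grow to the right and rows downward; lengths in m; the calibration is good to about 2 mm. A picture is of the moment at which its call begins: read the wrist's pose just before it. camera_model takes no time and is no camera call; for the wrist camera it gives the pose at the moment of the call.
- manip.job_done(): hands the job in, once; it reports no verdict.
The state is a dict: "clock": time; "q": joint angles; "joint_vel": joint speeds; "joint_efforts": joint torques, N m; "eef_pos": TCP position; "eef_rot": TCP orientation; "wrist_force": force on the tool from outside, world axes, zero at the start; "ft_torque": the same for the moment, N m; "opening": finger opening in m.
Only numpy, scipy, OpenCV 4.12 (cv2) and the standard library are available. Lean on these libraries where they do the work, as an engineer would, in place of code of your own. Each camera call takes 0.05 s, during which the arm holds its last target.

TASK

Take the steel lid off its deep hook, lifting it past the upturned tip before drawing it away, lay it flat on a clear part of the bench (there is room between the stand and the tank) with its black grip upwards, and let go. Then pick it up by the grip and cover the melting tank with it, so that it lies level and fully down inside the raised rim with its loop in the rim's gap. Leave the scraper hanging and everything else where it is.

Things in the scene. Friction and masses are not known exactly. Their poses are not given: they have to be found in the camera images.
- lid: Steel lid, 0.28 to 0.46 kg, hung upright on either hook of the stand (all sizes in mm). Plate 130 (z) x 110 (y) x 6 thick (x 0 to +6). Origin: centre of the plate's underside. +x: out of the upper side, where the grip stands; +z: towards the loop. As it hangs, z is up and +x points away from the robot, to the stand's crossbar.
- lid_grip (a point): Centre of the lid's black grip, 22 above the underside (lid x = +22, z = +5); axes as lid. The grip is a solid bar 60 long (y) x 16 (z), standing 32 high on the plate (lid x +6 to +38).
- lid_loop (a point): Middle of the loop's top bar, the lid's highest part as it hangs (lid z = +117, x = +3). The loop is flat, 6 thick, 46 wide outside (y), lid z +65 (plate's edge) to +121; sides and top are 8 wide, so its slot is 30 wide and 48 high (z +65 to +113). It can be pinched across its 46 from above.
- stand: Fixed steel stand (mm) with two deep hooks pointing to its -x, at y = -80 and +80. Origin: on the bench between them; z up. Each hook is a strip 12 wide (y), 5 thick, top at z = 235, from the crossbar (x = 0, z 217 to 235) to an upturned tip at x = -95 to -100 whose top is at z = 263. Things hang near x = -55. Uprights at y = -145 and +145; foot x -30 to +70, 12 high.
- tank: Fixed empty melting tank, aluminium, mm: 170 (x) x 150 (y) x 98 high. Origin: centre of its underside; z up. A flat ledge at z = 90 round an opening 110 x 94; on it a rim 8 high leaves a recess 136 (x) x 116 (y) for the lid. The rim has a gap 60 wide in the middle of its -x side (roughly towards the robot) for the lid's loop, which then sticks out there.
- tank_seat (a point): Centre of the recess on the tank, at ledge height (90 above the bench); axes as tank. With the lid fully down its origin lies here, its +x up and its +z along the tank's -x.
- scraper: Scraper, steel blade 85 wide with a black T-shaped handle ending in a loop 36 wide, 0.16 kg, hung on the other hook; overall 186 high, 14 thick. Origin, like the lid's, 113 below the hook strip's top; z up as it hangs. To be left hanging.
- mould: White slab mould 190 x 110 x 16 with round dimples, lying on the bench; origin under its centre. Bystander.
- bowl: Steel bowl, 130 across, 60 high; origin under its centre. Bystander.
- jar: Glass jar with a steel cap, 60 across, 90 high; origin under its centre. Bystander.
- cup: White cup, 72 across, 80 high; origin under its centre. Bystander.
- spatula: Spatula lying on the bench between the tank and the robot, about 280 long. Bystander.
- spoon: Spoon lying on the bench near the mould, about 200 long. Bystander.
Not all that is in view belongs to the job. Leave any blue or red look-alike of the lid alone.

How it is judged:
By the outcome, as a careful person would: the job done as asked, in the order asked, and still so for the second after the job is handed in, with the robot touching nothing.
It also fails if it takes over 72 s, if anything falls off the work surface, if the arm or the gripper's body presses on something with over 40 N, if the wrist force passes 120 N, or if a joint passes its speed limit or range.

## Working session

There is one attempt and no reset: what is moved stays moved. The work goes in short steps, Python scripts to look and compute and a tool call to move; the robot and the scene stay as the last step left them, time stands still between calls to the robot, and variables do not carry over. Pictures are saved under pics/ and viewed, and the job is handed in when it is done.

Besides the shell and the picture viewer there is one more tool, called after "Call:" as a command line: name --argument value ..., lists and objects as JSON in quotes. step_arm: Moves the arm, as the interface text tells. Its arguments: {"type":"object","properties":{"series":{"type":"string"},"grip_force":{"type":"number"}},"required":["series"]}

```bash
mkdir -p pics; python3 - <<'E'
from station import manip
import cv2,json
print(manip.state(), manip.pinch_z)
for n in ["side","top","wrist"]:
    m=manip.camera_model(n);print(n,m)
    f=manip.grab_frame(n);cv2.imwrite(f"pics/{n}0.png",f[:,:,::-1])
E
```

```text
{'clock': 0.0, 'q': array([ 1.29058517e+00,  3.53635138e-01,  1.63414052e+00, -5.05968249e-06,
        1.15518670e+00, -2.41389624e-03]), 'joint_vel': array([-4.10257798e-04, -2.81084049e-04, -7.11492048e-06,  2.71002777e-04,
       -9.04581754e-04,  6.38659190e-04]), 'joint_efforts': array([ 1.54742102e-03, -5.93852055e+01, -3.34204888e+01,  6.98496541e-02,
        2.37022934e-02, -9.94817378e-05]), 'eef_pos': array([0.1713423 , 0.6008082 , 0.40396891]), 'eef_rot': array([-9.41661238e-05,  1.38451390e-01,  9.90368994e-01, -6.78354407e-04]), 'wrist_force': array([-0.26939369,  0.04016586,  0.11046282]), 'ft_torque': array([-0.02545335,  0.06065649,  0.03385069]), 'opening': 0.0918650359634985} 0.1714
side {'intrinsics': array([[488.92601584,   0.        , 263.25608213],
       [  0.        , 488.92601584, 182.5098013 ],
       [  0.        ,   0.        ,   1.        ]]), 'eye': array([-0.29358723, -1.16344876,  1.56246981]), 'orientation': array([-0.36537641,  0.88712398, -0.2563232 ,  0.11751399])}
top {'intrinsics': array([[357.70501557,   0.        , 251.41999184],
       [  0.        , 357.70501557, 198.14190166],
       [  0.        ,   0.        ,   1.        ]]), 'eye': array([ 0.40579288, -0.00808829,  1.38547583]), 'orientation': array([ 0.03323981, -0.70350125,  0.70953819, -0.02316596])}
wrist {'intrinsics': array([[264.58691895,   0.        , 255.17780756],
       [  0.        , 264.58691895, 195.13513874],
       [  0.        ,   0.        ,   1.        ]]), 'eye': array([0.09525506, 0.62290953, 0.38522549]), 'orientation': array([0.11229034, 0.79038553, 0.59632282, 0.08414687])}
```

View pics/side0.png

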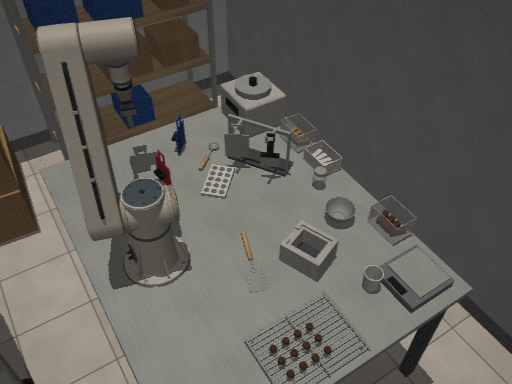

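View pics/top0.png

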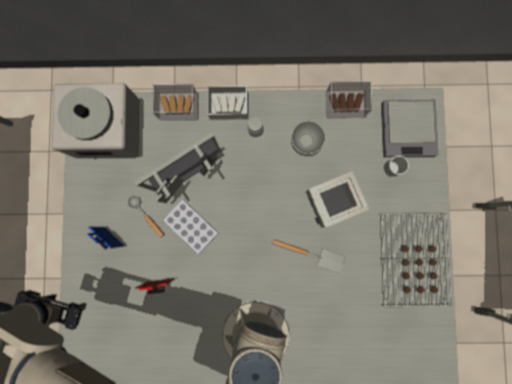

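View pics/wrist0.png

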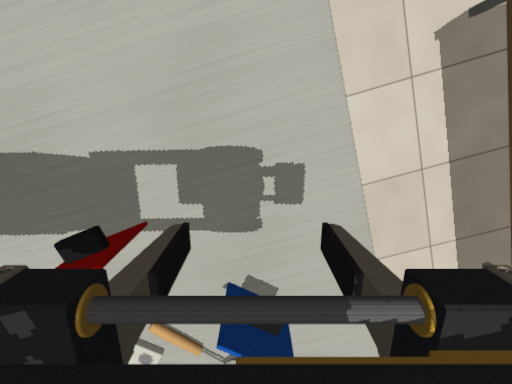

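Side view: stand around (260,145), tank (308,250). Top view: stand (182,168), tank (338,198). Enlarging both.

```bash
python3 - <<'E'
import cv2
def crop(n,x,y,w,h,s,o):
    f=cv2.imread(f"pics/{n}.png")[y:y+h,x:x+w]
    f=cv2.resize(f,None,fx=s,fy=s,interpolation=cv2.INTER_CUBIC)
    for i in range(0,w,10): cv2.putText(f,str(x+i),(i*s,8),0,.3,(0,255,255),1);cv2.line(f,(i*s,10),(i*s,14),(0,255,255),1)
    for i in range(0,h,10): cv2.putText(f,str(y+i),(0,i*s+4),0,.3,(0,255,255),1)
    cv2.imwrite(f"pics/{o}.png",f)
crop("side0",210,105,95,75,8,"c1")
crop("top0",125,125,110,80,7,"c2")
crop("top0",295,160,85,75,8,"c3")
crop("side0",270,215,80,70,8,"c4")
E
```

```text
(no output)
```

View pics/c1.png

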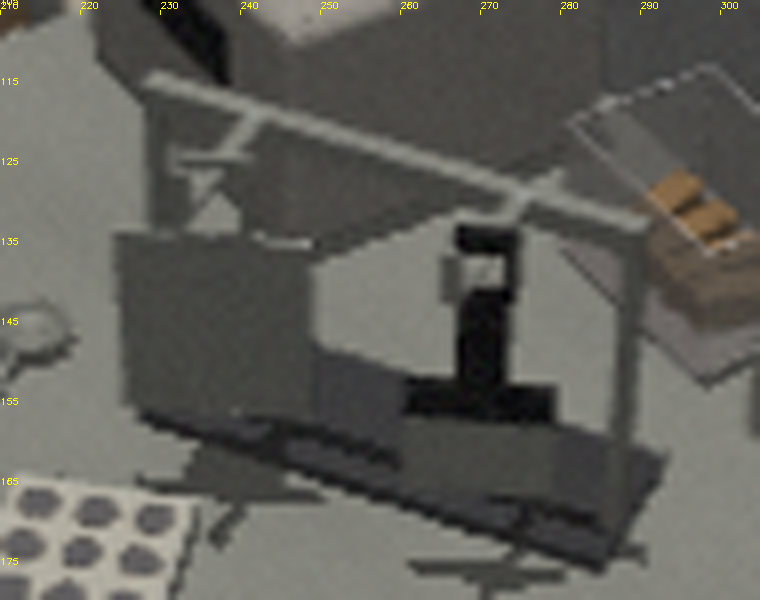

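View pics/c2.png

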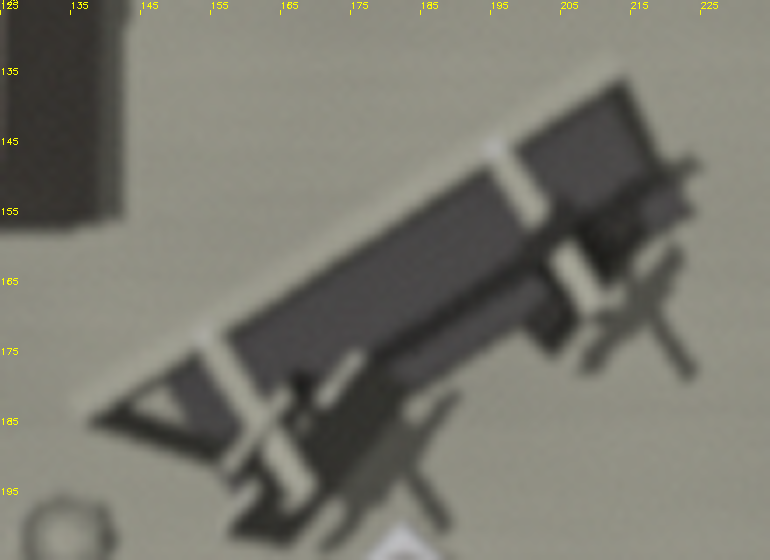

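View pics/c3.png

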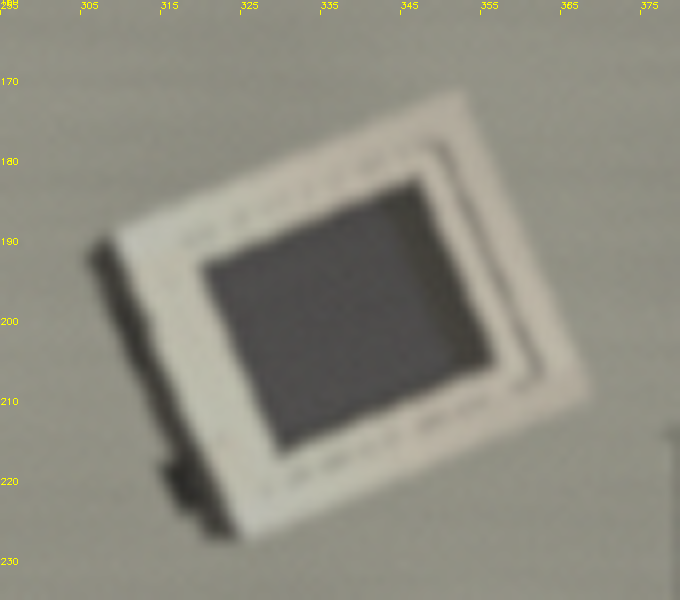

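View pics/c4.png

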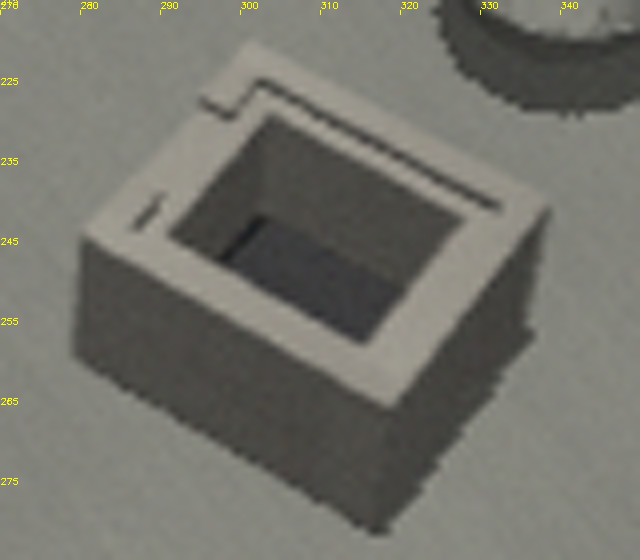

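```bash
cat > h.py <<'E'
from station import manip
import numpy as np, cv2
from scipy.spatial.transform import Rotation as R
from scipy.optimize import least_squares
def rot(q): return R.from_quat([q[1],q[2],q[3],q[0]])
def proj(m,P):
    c=rot(m["orientation"]).inv().apply(np.atleast_2d(P)-m["eye"]); K=m["intrinsics"]
    u=(K@c.T).T; return u[:,:2]/u[:,2:]
def back(m,uv,z):
    K=m["intrinsics"]; d=rot(m["orientation"]).apply(np.linalg.inv(K)@[uv[0],uv[1],1]); e=m["eye"]
    return e+d*(z-e[2])/d[2]
E
python3 - <<'E'
from h import *
T=manip.camera_model("top");S=manip.camera_model("side")
# tank: outer top corners z=.098
tc=[(310,188.5),(352.5,171.5),(369,209),(326,227.5)]
for p in tc: print(p,back(T,p,.098))
sc=[(301,220),(280,244),(318,265.5),(338.5,241)]
for p in sc: print(p,back(S,p,.098))
print("gap",[back(S,p,.098) for p in [(297,227),(289,240)]], [back(S,p,.09) for p in [(299,229),(287,243)]])
print("stand", [back(T,p,.235) for p in [(137,183),(213,135),(154,174),(195,146)]])
print("stand", [back(S,p,.235) for p in [(229,114.5),(290,133),(242.5,119),(275.5,129)]])
E
```

```text
(310, 188.5) [ 0.54181483 -0.20192139  0.098     ]
(352.5, 171.5) [ 0.60217439 -0.35661219  0.098     ]
(369, 209) [ 0.46592652 -0.41140449  0.098     ]
(326, 227.5) [ 0.40105253 -0.25607429  0.098     ]
(301, 220) [ 0.54181817 -0.19722679  0.098     ]
(280, 244) [ 0.40420449 -0.25230962  0.098     ]
(318, 265.5) [ 0.46660472 -0.40677452  0.098     ]
(338.5, 241) [ 0.60179136 -0.35786403  0.098     ]
gap [array([ 0.50742191, -0.21818581,  0.098     ]), array([ 0.44408321, -0.25450637,  0.098     ])] [array([ 0.51254842, -0.22540833,  0.09      ]), array([ 0.43335649, -0.2574086 ,  0.09      ])]
stand [array([0.55067331, 0.37979795, 0.235     ]), array([0.70666016, 0.1322544 , 0.235     ]), array([0.57964708, 0.32467807, 0.235     ]), array([0.67072197, 0.19123433, 0.235     ])]
stand [array([0.55355245, 0.38502864, 0.235     ]), array([0.71210603, 0.13651456, 0.235     ]), array([0.58821104, 0.32583629, 0.235     ]), array([0.67400009, 0.19156973, 0.235     ])]
```

```bash
python3 - <<'E'
from h import *
T=manip.camera_model("top");S=manip.camera_model("side")
def W(p,P): 
    return R.from_euler('z',p[2]).apply(P)+[p[0],p[1],0]
# tank
A=np.array([[-.085,.075,.098],[.085,.075,.098],[.085,-.075,.098],[-.085,-.075,.098]])
tt=np.array([(310,188.5),(352.5,171.5),(369,209),(326,227.5)])
ss=np.array([(301,220),(338.5,241),(318,265.5),(280,244)])
f=lambda p:np.r_[proj(T,W(p,A))-tt,proj(S,W(p,A))-ss].ravel()
r=least_squares(f,[.503,-.305,-1.19]);print("tank",r.x,np.degrees(r.x[2]));print(np.round(r.fun.reshape(-1,2),1).tolist())
B=np.array([[0,.145,.235],[0,-.145,.235],[-.0,.08,.235],[-.0,-.08,.235],[-.0975,.08,.263],[-.0975,-.08,.263]])
tt=np.array([(137,183),(213,135),(154,174),(195,146),(168,195),(209,168)])
ss=np.array([(229,114.5),(290,133),(242.5,119),(275.5,129)])
f=lambda p:np.r_[proj(T,W(p,B))-tt,proj(S,W(p,B[:4]))-ss].ravel()
r=least_squares(f,[.629,.258,.56]);print("stand",r.x,np.degrees(r.x[2]));print(np.round(r.fun.reshape(-1,2),1).tolist())
p=r.x
L=W(p,[-.055,.08,.122]);print("lid",L)
C=np.array([[0,y,z] for y in(.055,-.055) for z in(.065,-.065)])+[-.055,.08,.122]
print("lid px",np.round(proj(S,W(p,C)),1).tolist())
print("tips side",np.round(proj(S,W(p,B[4:])),1).tolist(), "looptop",np.round(proj(S,W(p,np.array([[-.055,.08+.023,.243],[-.055,.08-.023,.243]]))),1).tolist(),np.round(proj(T,W(p,np.array([[-.055,.08+.023,.243],[-.055,.08-.023,.243]]))),1).tolist())
E
```

```text
tank [ 0.5029848  -0.30525961 -1.19546938] -68.49535009371549
[[-0.9, 0.1], [0.1, -0.5], [0.1, 0.4], [-0.7, -0.3], [0.2, 0.3], [0.3, -0.4], [0.4, 1.2], [-0.3, 0.5]]
stand [0.62940511 0.25789255 0.57380298] 32.87648924121554
[[0.0, -0.0], [-1.2, -0.4], [-0.1, -1.9], [0.2, -0.6], [-0.3, 1.2], [1.2, 0.6], [0.0, 0.8], [-0.7, 0.4], [-0.3, 0.3], [-0.1, 0.2]]
lid [0.53978738 0.29522432 0.122     ]
lid px [[225.7, 131.4], [226.6, 153.3], [248.0, 138.3], [248.0, 160.3]]
tips side [[232.0, 126.7], [266.3, 137.2]] looptop [[231.8, 123.3], [241.3, 126.2]] [[156.2, 189.7], [168.2, 181.9]]
```

```bash
python3 - <<'E'
from h import *
T=manip.camera_model("top");S=manip.camera_model("side")
def W(p,P): 
    return R.from_euler('z',p[2]).apply(P)+[p[0],p[1],.122]
C=np.array([[0,y,z] for y in(.055,-.055) for z in(.065,-.065)]+[[0,.023,.121],[0,-.023,.121]])
ss=np.array([(224.5,134),(226.5,155.5),(248.5,136),(249,157.5),(231,124.5),(241.5,125)])
Lp=np.array([[.003,.023,.121],[.003,-.023,.121]])
tt=np.array([(156,192),(166,181)])
f=lambda p:np.r_[proj(T,W(p,Lp))-tt,proj(S,W(p,C))-ss].ravel()
r=least_squares(f,[.54,.295,.8]);print("lid",r.x,np.degrees(r.x[2]));print(np.round(r.fun.reshape(-1,2),1).tolist())
st=manip.state()
# wrist cam in tool frame
m=manip.camera_model("wrist");Rt=rot(st["eef_rot"])
print(Rt.inv().apply(m["eye"]-st["eef_pos"]),(Rt.inv()*rot(m["orientation"])).as_quat())
E
```

```text
lid [0.53811205 0.29593265 0.87786712] 50.29808101065037
[[0.7, -0.8], [-0.1, -0.8], [-0.4, -0.3], [-1.4, 0.2], [0.2, 0.0], [-0.3, 0.5], [-0.1, -0.2], [-0.1, 0.3]]
[0.07922151 0.00038352 0.01881698] [-0.09932682 -0.0991191   0.70027688  0.6999442 ]
```

```bash
cat >> h.py <<'E'
def down(psi):  # tool down, jaw(y) heading psi deg
    a=np.radians(psi); y=np.array([np.cos(a),np.sin(a),0]); z=np.array([0,0,-1.]); return R.from_matrix(np.c_[np.cross(y,z),y,z])
def rel(pos,Rg,p0=None,R0=None):
    st=manip.state()
    if p0 is None: p0=st["eef_pos"]
    if R0 is None: R0=rot(st["eef_rot"])
    d=R0.inv().apply(np.array(pos)-p0)*100; rv=(R0.inv()*Rg).as_rotvec()
    print("shift cm",np.round(d,2),"rv",np.round(rv,4),"mm",round(np.linalg.norm(d)*10),"deg",round(np.degrees(np.linalg.norm(rv))))
def show():
    st=manip.state(); print({k:np.round(v,4).tolist() for k,v in st.items() if k in("clock","q","eef_pos","eef_rot","wrist_force","opening")})
E
python3 - <<'E'
from h import *
g=np.array([.540,.298,.31+.1714])
rel(g,down(-39.7))
E
```

```text
shift cm [-43.76 -19.03  -7.71] rv [-7.0000e-04  1.1000e-03  1.9859e+00] mm 483 deg 114
```

Call:
step_arm --series "0 0 -8 0 0 0.1 0;-43.8 -19 -8 0 0 1.986 0;-43.8 -19 -8 0 0 1.986 0;-43.8 -19 -8 0 0 1.986 0;-43.8 -19 -8 0 0 1.986 0;-43.8 -19 -8 0 0 1.986 0;-43.8 -19 -8 0 0 1.986 0;-43.8 -19 -8 0 0 1.986 0;-43.8 -19 -8 0 0 1.986 0;-43.8 -19 -8 0 0 1.986 0"

```text
clock: 1.15
eef_pos: [0.5199, 0.3145, 0.4829]
eef_rot: [-0.0, 0.762, 0.647, -0.0]
wrist_force: [0.4, 0.5, 0.4]
opening: 0.0918
```

```bash
python3 - <<'E'
from h import *
show(); rel(np.array([.540,.298,.31+.1714]),down(-39.7))
E
```

```text
{'clock': 1.15, 'q': [0.5416, 0.263, 1.5823, 0.0001, 1.2964, 0.7048], 'eef_pos': [0.5199, 0.3145, 0.4829], 'eef_rot': [-0.0001, 0.7624, 0.6471, -0.0001], 'wrist_force': [0.4379, 0.5459, 0.4384], 'opening': 0.0918}
shift cm [-1.3   2.25  0.15] rv [-1.000e-04  1.000e-04  5.297e-01] mm 26 deg 30
```

Call:
step_arm --series "-1.3 2.25 0 0 0 0.53 0;-1.3 2.25 0 0 0 0.53 0;-1.3 2.25 0 0 0 0.53 0;-1.3 2.25 0 0 0 0.53 0;-1.3 2.25 0 0 0 0.53 0;-1.3 2.25 0 0 0 0.53 0"

```text
clock: 1.75
eef_pos: [0.5387, 0.2998, 0.4827]
eef_rot: [0.0, 0.903, 0.429, -0.0]
wrist_force: [0.2, 0.1, -0.1]
opening: 0.092
```

```bash
python3 - <<'E'
from h import *
show(); rel(np.array([.540,.298,.31+.1714]),down(-39.7))
f=manip.grab_frame("wrist"); m=manip.camera_model("wrist")
L=R.from_euler('z',.878)
P=np.array([[.003,.023,.121],[.003,-.023,.121],[0,.055,.065],[0,-.055,.065]])
print(np.round(proj(m,L.apply(P)+[.538,.296,.122]),1).tolist())
cv2.imwrite("pics/w1.png",cv2.resize(f[:,:,::-1],None,fx=1.5,fy=1.5))
E
```

```text
{'clock': 1.75, 'q': [0.5054, 0.2779, 1.5631, -0.0, 1.301, 1.1897], 'eef_pos': [0.5387, 0.2998, 0.4827], 'eef_rot': [0.0, 0.9034, 0.4289, -0.0002], 'wrist_force': [0.249, 0.0858, -0.1361], 'opening': 0.092}
shift cm [-0.06  0.21  0.13] rv [-0.0001  0.0004  0.0086] mm 3 deg 0
[[232.3, 211.4], [284.3, 211.8], [207.3, 196.4], [308.1, 197.2]]
```

View pics/w1.png

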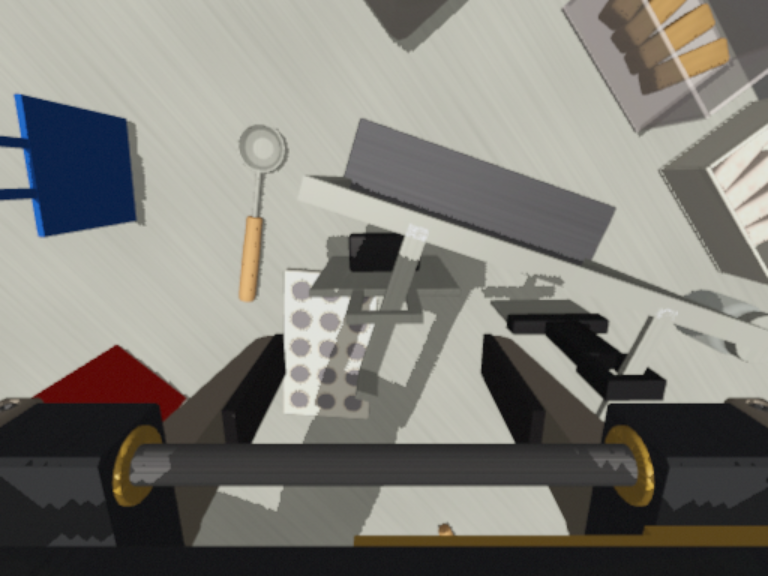

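Call:
step_arm --series "0 0 4 0 0 0.008 0;0 0 7.8 0 0 0.008 0;0 0 7.8 0 0 0.008 0;0 0 7.8 0 0 0.008 0;0 0 7.8 0 0 0.008 1;0 0 7.8 0 0 0.008 1;0 0 7.8 0 0 0.008 1;0 0 7.8 0 0 0.008 1;0 0 7.8 0 0 0.008 1;0 0 7.8 0 0 0.008 1" --grip_force 15

```text
clock: 2.8
eef_pos: [0.5388, 0.2998, 0.4051]
eef_rot: [0.0, 0.906, 0.424, 0.0]
wrist_force: [4.0, -3.1, 1.7]
opening: 0.0463
```

Call:
step_arm --series "0 0 0 0 0 0 1;0 0 0 0 0 0 1;0 0 0 0 0 0 1" --grip_force 50

```text
clock: 3.1
eef_pos: [0.5389, 0.2998, 0.4051]
eef_rot: [0.0, 0.906, 0.424, 0.0]
wrist_force: [0.9, -0.7, 2.4]
opening: 0.0451
```

```bash
python3 - <<'E'
from h import *
show()
f=manip.grab_frame("wrist"); cv2.imwrite("pics/w2.png",cv2.resize(f[:,:,::-1],None,fx=1.5,fy=1.5))
E
```

```text
{'clock': 3.1, 'q': [0.5053, 0.3397, 1.6517, -0.0002, 1.1499, 1.2003], 'eef_pos': [0.5389, 0.2998, 0.4051], 'eef_rot': [0.0001, 0.9056, 0.424, 0.0001], 'wrist_force': [0.8747, -0.7498, 2.3743], 'opening': 0.0451}
```

View pics/w2.png

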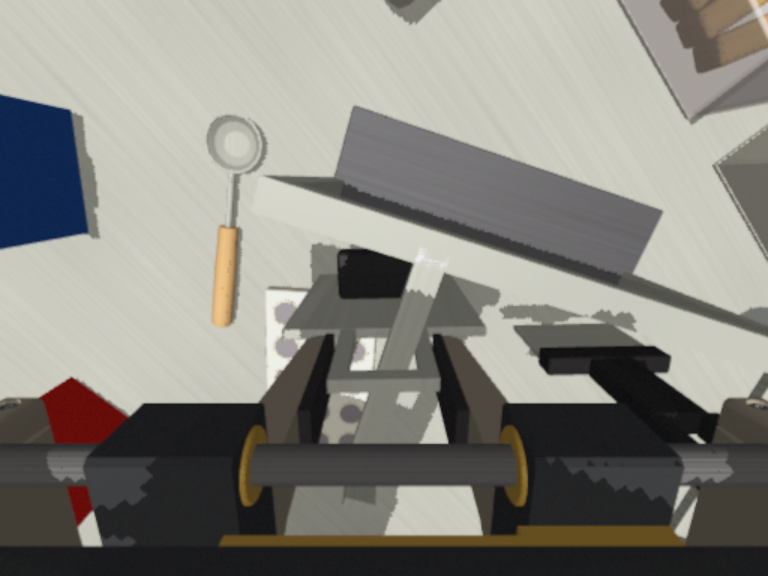

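```bash
python3 - <<'E'
from h import *
m=manip.camera_model("wrist")
L=R.from_euler('z',.878)
P=np.array([[.003,.023,.121],[.003,-.023,.121],[0.003,.023,.065],[0.003,-.023,.065],[0,.055,.065],[0,-.055,.065]])
print(np.round(1.5*proj(m,L.apply(P)+[.537,.2975,.122]),1).tolist())
E
```

```text
[[327.4, 381.9], [441.8, 381.7], [341.4, 330.4], [427.0, 330.2], [282.3, 335.8], [486.2, 335.3]]
```

Call:
step_arm --series "0 0 -1 0 0 0 1;0 0 -2 0 0 0.05 1;0 0 -2.8 0 0 0.15 1;0 0 -3.5 0 0 0.3 1;0 0 -3.5 0 0 0.3 1;0 0 -3.5 0 0 0.3 1;0 0 -3.5 0 0 0.3 1" --grip_force 55

```text
clock: 3.85
eef_pos: [0.5386, 0.2998, 0.4393]
eef_rot: [0.0, 0.958, 0.286, -0.001]
wrist_force: [0.1, -0.6, -4.6]
opening: 0.0449
```

```bash
python3 - <<'E'
from h import *
show()
f=manip.grab_frame("wrist"); cv2.imwrite("pics/w3.png",cv2.resize(f[:,:,::-1],None,fx=1.5,fy=1.5))
f=manip.grab_frame("side"); cv2.imwrite("pics/s3.png",cv2.resize(f[90:190,190:320,::-1],None,fx=6,fy=6))
E
```

```text
{'clock': 3.85, 'q': [0.5054, 0.31, 1.6153, 0.0001, 1.2175, 1.497], 'eef_pos': [0.5386, 0.2998, 0.4393], 'eef_rot': [0.0001, 0.9584, 0.2856, -0.0006], 'wrist_force': [0.0532, -0.6014, -4.6269], 'opening': 0.0449}
```

View pics/w3.png

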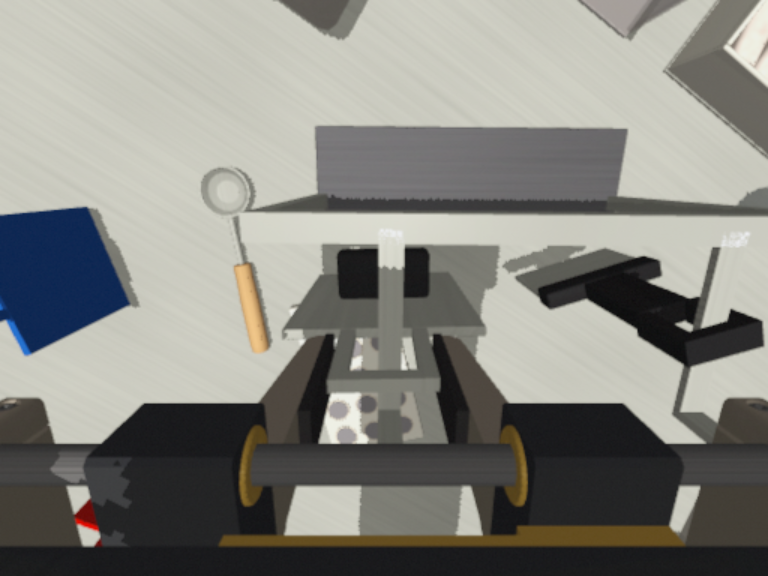

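View pics/s3.png

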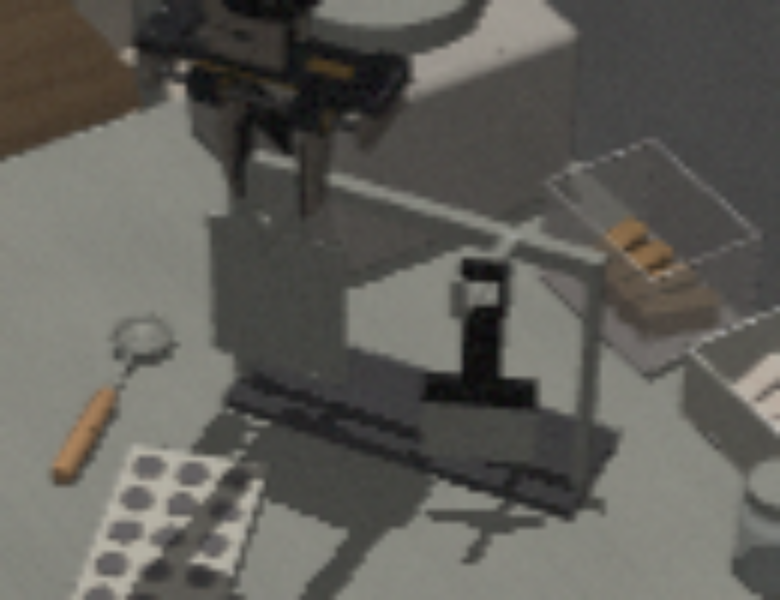

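Call:
step_arm --series "0 0 -0.1 0 0 0 1;-1 0 -0.1 0 0 0 1;-3 0 -0.1 0 0 0 1;-5 0 -0.1 0 0 0 1;-7 0 -0.1 0 0 0 1;-9 0 -0.1 0 0 0 1;-11 0 -0.1 0 0 0 1;-12 0 -0.1 0 0 0 1;-12 0 -0.1 0 0 0 1"

```text
clock: 4.85
eef_pos: [0.4371, 0.2338, 0.4411]
eef_rot: [0.0, 0.959, 0.284, -0.0]
wrist_force: [0.4, 0.2, -4.4]
opening: 0.0452
```

```bash
python3 - <<'E'
from h import *
show()
f=manip.grab_frame("wrist"); cv2.imwrite("pics/w4.png",cv2.resize(f[:,:,::-1],None,fx=1.5,fy=1.5))
f=manip.grab_frame("side"); cv2.imwrite("pics/s4.png",cv2.resize(f[90:190,190:320,::-1],None,fx=6,fy=6))
# planar kinematic fit
Q=np.array([[1.29058,.353635,1.63414,1.155187],[.5416,.263,1.5823,1.2964],[.5054,.2779,1.5631,1.301],[.5053,.3397,1.6517,1.1499],[.5054,.31,1.6153,1.2175],list(manip.state()["q"][[0,1,2,4]])])
X=np.array([[.17134,.60081,.40397],[.5199,.3145,.4829],[.5387,.2998,.4827],[.5389,.2998,.4051],[.5386,.2998,.4393],manip.state()["eef_pos"]])
r=np.hypot(X[:,0],X[:,1]); 
def f(p):
    a,h,L1,L2,e=p; s=Q[:,1]+Q[:,2]
    return np.r_[a+L1*np.sin(Q[:,1])+L2*np.sin(s)+e*np.cos(s)-r, h+L1*np.cos(Q[:,1])+L2*np.cos(s)-e*np.sin(s)-X[:,2]]
s=least_squares(f,[0,.2,.4,.4,0]);print(s.x,s.cost,np.round(s.fun*1000,2))
E
```

```text
{'clock': 4.85, 'q': [0.4881, 0.1132, 1.8615, -0.0, 1.167, 1.4831], 'eef_pos': [0.4371, 0.2338, 0.4411], 'eef_rot': [0.0, 0.9588, 0.284, -0.0], 'wrist_force': [0.4405, 0.2491, -4.4313], 'opening': 0.0452}
[4.63559360e-04 1.25653096e-01 5.66543966e-01 4.94047346e-01
 5.80222754e-02] 2.4591838531323708e-08 [ 0.12 -0.05  0.02 -0.14  0.06 -0.    0.03  0.05 -0.03  0.03 -0.02 -0.06]
```

View pics/w4.png

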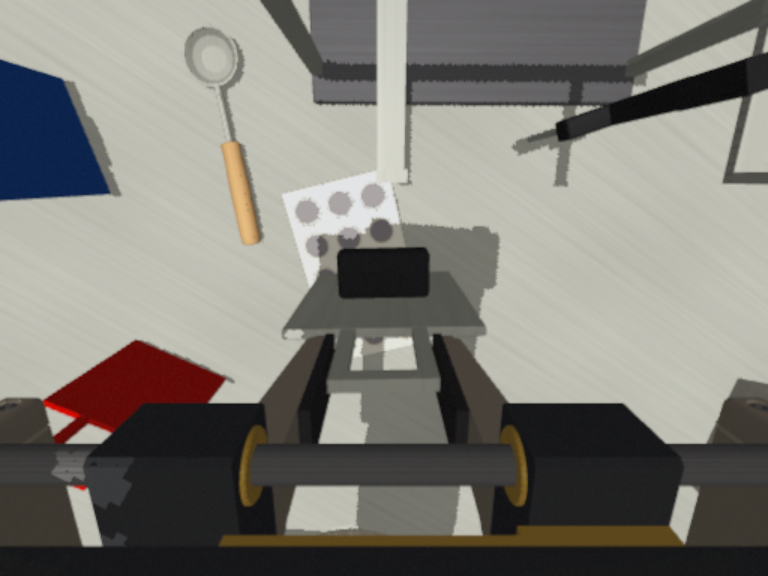

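View pics/s4.png

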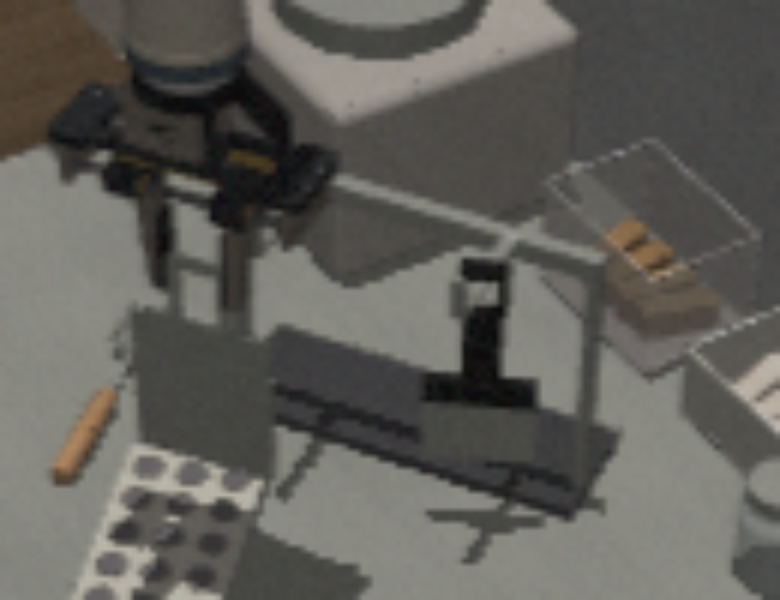

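```bash
cat > kin.py <<'E'
from h import *
LO=np.array([-2.63,-.92,.06,-1.3,0,-3.02]);HI=np.array([2.63,2.1,2.66,4.44,2.69,3.02])
D=[0.13]
def fk(q):
    d=D[0]
    Rb=R.from_euler('z',q[0]); s=q[1]+q[2]
    p=np.array([.00046+.56654*np.sin(q[1])+.49405*np.sin(s)+.05802*np.cos(s),0,.12565+d+.56654*np.cos(q[1])+.49405*np.cos(s)-.05802*np.sin(s)])
    Rt=Rb*R.from_euler('y',s)*R.from_euler('z',q[3])*R.from_euler('y',q[4])*R.from_euler('z',q[5]+np.pi/2)
    return Rb.apply(p)+d*Rt.as_matrix()[:,2],Rt
def ik(pos,Rg,q0s,tol=1e-4):
    out=[]
    for q0 in q0s:
        def f(q):
            p,r=fk(q); return np.r_[(p-pos)*3,(Rg.inv()*r).as_rotvec()]
        s=least_squares(f,np.clip(q0,LO+1e-3,HI-1e-3),bounds=(LO,HI))
        if s.cost<tol**2: 
            if not any(np.abs(s.x-o).max()<.02 for o in out): out.append(s.x)
    return out
def tilt(th,pitch):  # tool z heading th deg, pitched down by pitch deg, tool x upish
    a,b=np.radians([th,pitch]); z=np.array([np.cos(b)*np.cos(a),np.cos(b)*np.sin(a),-np.sin(b)])
    x=np.array([np.sin(b)*np.cos(a),np.sin(b)*np.sin(a),np.cos(b)]); return R.from_matrix(np.c_[x,np.cross(z,x),z])
E
python3 - <<'E'
from kin import *
q=manip.state()["q"];p,r=fk(q);print(p,manip.state()["eef_pos"],(r.inv()*rot(manip.state()["eef_rot"])).magnitude())
rng=np.random.default_rng(0)
seeds=[q]+[LO+(HI-LO)*rng.random(6) for _ in range(14)]
for D[0] in (.1,.2):
  for th in (60,30,0,-30,-60,-80):
    for pi in (20,):
      Rg=tilt(th,pi); u=Rg.as_matrix()[:,2]
      # lid centre target
      c=np.array([.45,-.03,0]); uh=np.array([np.cos(np.radians(th)),np.sin(np.radians(th)),0])
      edge=c+.065*uh+[0,0,.003]; g=edge-.175*u; pos=g-.1714*u
      for o in ik(pos,Rg,seeds): print(D[0],th,np.round(pos,3),np.round(o,2), "wrist",np.round(pos-D[0]*u,2))
E
```

```text
[0.43937181 0.23344477 0.44123616] [0.43850556 0.23468443 0.44129823] 2.0346514661986302e-16
0.1 60 [ 0.32  -0.256  0.121] [-0.89  0.72  2.18  1.14  1.31 -1.35] wrist [ 0.27 -0.34  0.16]
0.1 30 [ 0.224 -0.16   0.121] [-0.97  0.77  2.55  1.71  1.24 -1.76] wrist [ 0.14 -0.21  0.16]
0.1 -30 [0.224 0.1   0.121] [ 0.8   0.84  2.64  4.36  1.32 -1.23] wrist [0.14 0.15 0.16]
0.1 -60 [0.32  0.196 0.121] [ 0.79  0.72  2.28 -1.25  1.27 -1.72] wrist [0.27 0.28 0.16]
0.1 -80 [0.405 0.227 0.121] [ 0.69  0.75  2.04 -0.98  1.41 -1.88] wrist [0.39 0.32 0.16]
0.2 60 [ 0.32  -0.256  0.121] [-1.08  0.88  2.07  0.97  1.33 -1.4 ] wrist [ 0.23 -0.42  0.19]
0.2 30 [ 0.224 -0.16   0.121] [-1.33  0.98  2.48  1.41  1.15 -1.91] wrist [ 0.06 -0.25  0.19]
0.2 -60 [0.32  0.196 0.121] [ 1.01  0.88  2.17 -1.06  1.27 -1.65] wrist [0.23 0.36 0.19]
0.2 -80 [0.405 0.227 0.121] [ 0.84  0.91  1.9  -0.85  1.44 -1.84] wrist [0.37 0.41 0.19]
```

Call:
step_arm --series "-3 2 -3 0 0 0 1;-7.9 5 -9.9 0 0 -0.1 1;-7.9 5 -9.9 0 0 -0.25 1;-7.9 5 -9.9 0 0 -0.4 1;-7.9 5 -9.9 0 0 -0.55 1;-7.9 5 -9.9 0 0 -0.7 1;-7.9 5 -9.9 0 0 -0.85 1;-7.9 5 -9.9 0 0 -1 1;-7.9 5 -9.9 0 0 -1.15 1;-7.9 5 -9.9 0 0 -1.3 1"

```text
clock: 5.95
eef_pos: [0.3999, 0.1499, 0.5401]
eef_rot: [0.0, 0.589, 0.808, 0.0]
wrist_force: [0.3, 0.6, -4.6]
opening: 0.0448
```

Call:
step_arm --series "0 0 0 0 0 -0.15 1;0 0 0 0 0 -0.3 1;0 0 0 0 0 -0.45 1;0 0 0 0 0 -0.6 1;0 0 0 0 0 -0.75 1;0 0 0 0 0 -0.9 1;0 0 0 0 0 -1.05 1;0 0 0 0 0 -1.2 1;0 0 0 0 0 -1.35 1;0 0 0 0 0 -1.5 1"

```text
clock: 6.95
eef_pos: [0.3999, 0.1499, 0.54]
eef_rot: [0.0, -0.12, 0.993, 0.0]
wrist_force: [0.1, -0.3, -4.6]
opening: 0.0449
```

Call:
step_arm --series "0 0 0 0 0 -0.15 1;0 0 0 0 0 -0.3 1;0 0 0 0 0 -0.45 1;0 0 0 0 0 -0.6 1;0 0 0 0 0 -0.75 1;0 0 0 0 0 -0.9 1;0 0 0 0 0 -1.05 1;0 0 0 0 0 -1.2 1;0 0 0 0 0 -1.35 1;0 0 0 0 0 -1.45 1"

```text
clock: 7.95
eef_pos: [0.4, 0.1499, 0.5401]
eef_rot: [-0.0, 0.748, -0.664, 0.0]
wrist_force: [-0.2, -0.1, -5.1]
opening: 0.045
```

```bash
python3 - <<'E'
from kin import *
show()
st=manip.state();print(rot(st["eef_rot"]).as_matrix().round(3))
for D[0] in (.1,.2):
  for p in (90,70,50,30,20): 
    th=-80;Rg=tilt(th,p);u=Rg.as_matrix()[:,2];pos=np.array([.42,.15,.54])
    print(p,[np.round(o,2) for o in ik(pos,Rg,[st["q"]])])
E
```

```text
{'clock': 7.95, 'q': [0.3551, -0.0834, 1.8441, 0.0001, 1.3803, -2.906], 'eef_pos': [0.4, 0.1499, 0.5401], 'eef_rot': [-0.0003, 0.7481, -0.6636, 0.0001], 'wrist_force': [-0.2391, -0.1417, -5.1422], 'opening': 0.045}
[[ 0.119 -0.993  0.001]
 [-0.993 -0.119  0.   ]
 [-0.    -0.001 -1.   ]]
90 [array([ 0.34, -0.05,  1.81, -0.  ,  1.38, -2.97])]
70 [array([ 0.42, -0.03,  1.81, -0.34,  1.46, -2.84])]
50 [array([ 0.48, -0.01,  1.82, -0.66,  1.57, -2.75])]
30 [array([ 0.53,  0.02,  1.85, -0.96,  1.71, -2.7 ])]
20 [array([ 0.54,  0.04,  1.87, -1.11,  1.78, -2.69])]
90 [array([ 0.34, -0.05,  1.81, -0.  ,  1.38, -2.97])]
70 [array([ 0.49, -0.01,  1.8 , -0.33,  1.47, -2.77])]
50 [array([ 0.61,  0.05,  1.81, -0.62,  1.61, -2.62])]
30 [array([ 0.69,  0.13,  1.85, -0.88,  1.77, -2.53])]
20 [array([ 0.71,  0.17,  1.87, -1.  ,  1.85, -2.49])]
```

Call:
step_arm --series "0 0 0 0 0.1 0 1;0 0 0 0 0.22 0 1;0 0 0 0 0.34 0 1;0 0 0 0 0.46 0 1;0 0 0 0 0.6 0 1;0 0 0 0 0.6 0 1;0 0 0 0 0.6 0 1" --grip_force 60

```text
clock: 8.65
eef_pos: [0.3995, 0.1506, 0.5395]
eef_rot: [0.195, 0.714, -0.636, 0.219]
wrist_force: [-0.6, 0.6, -4.1]
opening: 0.0448
```

```bash
python3 - <<'E'
from kin import *
show()
st=manip.state()
for D[0] in (.08,.1,.12,.15,.2):
    p,r=fk(st["q"]); print(D[0],p-st["eef_pos"],(r.inv()*rot(st["eef_rot"])).magnitude())
f=manip.grab_frame("wrist"); cv2.imwrite("pics/w5.png",cv2.resize(f[:,:,::-1],None,fx=1.5,fy=1.5))
E
```

```text
{'clock': 8.65, 'q': [0.5588, -0.0066, 1.8347, -0.5306, 1.5934, -2.6336], 'eef_pos': [0.3995, 0.1506, 0.5395], 'eef_rot': [0.1953, 0.7138, -0.6361, 0.2186], 'wrist_force': [-0.6232, 0.5971, -4.1364], 'opening': 0.0448}
0.08 [-0.00459193  0.04864011 -0.01542853] 5.495323605393212e-16
0.1 [-0.00331878  0.03750301 -0.01199186] 5.495323605393212e-16
0.12 [-0.00204563  0.0263659  -0.00855519] 5.495323605393212e-16
0.15 [-0.00013591  0.00966025 -0.00340019] 5.495323605393212e-16
0.2 [ 0.00304696 -0.01818251  0.00519147] 5.495323605393212e-16
```

View pics/w5.png

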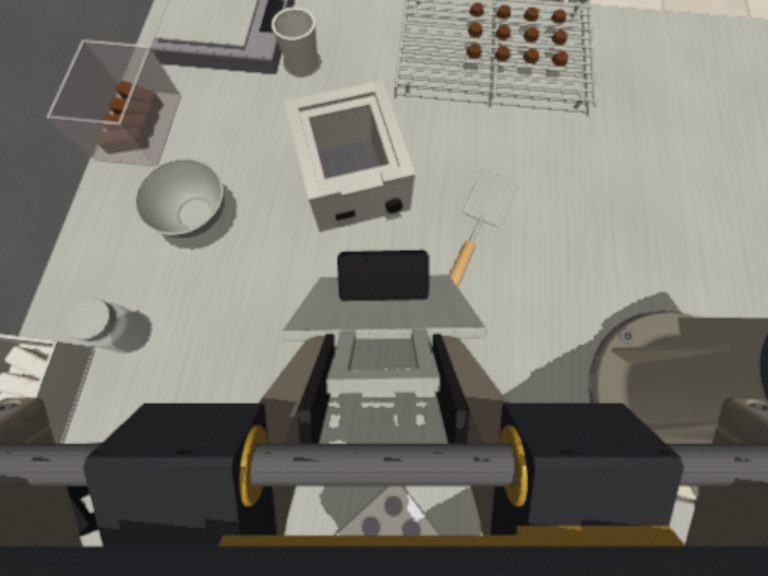

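```bash
sed -i 's/D=\[0.13\]/D=[0.167]/' kin.py; python3 - <<'E'
from kin import *
st=manip.state(); th=-83.15
c=np.array([.45,-.03]); uh=np.array([np.cos(np.radians(th)),np.sin(np.radians(th))])
q=st["q"]
for p,extra in ((40,.12),(20,.12),(20,.04),(20,.003)):
    Rg=tilt(th,p);b=np.radians(p)
    gh=c+.065*uh-.1767*np.cos(b)*uh; g=np.r_[gh,.1767*np.sin(b)+.002*np.cos(b)+extra]
    pos=g-.1714*Rg.as_matrix()[:,2]
    s=ik(pos,Rg,[q],1e-3); print(p,extra,np.round(pos,3),np.round(s,2)); 
    if s: q=s[0]
    rel(pos,Rg)
E
```

```text
40 0.12 [0.426 0.17  0.345] [[ 0.63  0.33  1.99 -0.75  1.41 -2.28]]
shift cm [-12.31  -2.86  15.16] rv [ 0.0038  0.2776 -0.0041] mm 197 deg 16
20 0.12 [0.419 0.23  0.241] [[ 0.77  0.64  1.93 -0.85  1.59 -2.01]]
shift cm [-23.16  -2.83  20.41] rv [ 0.0045  0.6266 -0.0034] mm 310 deg 36
20 0.04 [0.419 0.23  0.161] [[ 0.77  0.79  1.92 -0.85  1.5  -1.91]]
shift cm [-27.65  -2.83  27.03] rv [ 0.0045  0.6266 -0.0034] mm 388 deg 36
20 0.003 [0.419 0.23  0.124] [[ 0.77  0.86  1.91 -0.85  1.46 -1.87]]
shift cm [-29.72  -2.83  30.1 ] rv [ 0.0045  0.6266 -0.0034] mm 424 deg 36
```

```bash
python3 - <<'E'
from kin import *
st=manip.state(); th=-83.15
c=np.array([.42,-.03]); uh=np.array([np.cos(np.radians(th)),np.sin(np.radians(th))])
q=st["q"]
for p,extra in ((40,.12),(20,.12),(20,.04),(20,.003)):
    Rg=tilt(th,p);b=np.radians(p)
    gh=c+.065*uh-.1767*np.cos(b)*uh; g=np.r_[gh,.1767*np.sin(b)+.002*np.cos(b)+extra]
    pos=g-.1714*Rg.as_matrix()[:,2]
    s=ik(pos,Rg,[q],1e-3); print(p,extra,np.round(pos,3),np.round(s,2)); 
    if s: q=s[0]
    rel(pos,Rg)
E
```

```text
40 0.12 [0.396 0.17  0.345] [[ 0.66  0.29  2.04 -0.73  1.41 -2.25]]
shift cm [-12.59   0.12  14.97] rv [ 0.0038  0.2776 -0.0041] mm 196 deg 16
20 0.12 [0.389 0.23  0.241] [[ 0.81  0.62  1.98 -0.81  1.58 -1.98]]
shift cm [-23.45   0.15  20.22] rv [ 0.0045  0.6266 -0.0034] mm 310 deg 36
20 0.04 [0.389 0.23  0.161] [[ 0.81  0.78  1.97 -0.82  1.48 -1.87]]
shift cm [-27.93   0.15  26.84] rv [ 0.0045  0.6266 -0.0034] mm 387 deg 36
20 0.003 [0.389 0.23  0.124] [[ 0.81  0.85  1.95 -0.82  1.44 -1.83]]
shift cm [-30.     0.15  29.91] rv [ 0.0045  0.6266 -0.0034] mm 424 deg 36
```

Call:
step_arm --series "-3 0 4 0 0.07 0 1;-6 0 8 0 0.14 0 1;-9.5 0 11.5 0 0.21 0 1;-12.6 0.1 15 0 0.28 0 1;-15.3 0.1 16.3 0 0.37 0 1;-18 0.1 17.6 0 0.46 0 1;-20.7 0.1 19 0 0.55 0 1;-23.45 0.15 20.2 0 0.63 0 1;-23.45 0.15 20.2 0 0.627 0 1;-23.45 0.15 20.2 0 0.627 0 1"

```text
clock: 9.7
eef_pos: [0.3892, 0.2285, 0.2406]
eef_rot: [0.383, 0.611, -0.545, 0.428]
wrist_force: [-0.2, 0.2, -3.3]
opening: 0.0448
```

```bash
python3 - <<'E'
from kin import *
show()
for n in("side","wrist"):
    f=manip.grab_frame(n); cv2.imwrite(f"pics/{n}6.png",cv2.resize(f[:,:,::-1],None,fx=1.5,fy=1.5))
E
```

```text
{'clock': 9.7, 'q': [0.8027, 0.6292, 1.9773, -0.8109, 1.5832, -1.9759], 'eef_pos': [0.3892, 0.2285, 0.2406], 'eef_rot': [0.3828, 0.6108, -0.5452, 0.428], 'wrist_force': [-0.1968, 0.166, -3.3048], 'opening': 0.0448}
```

View pics/side6.png

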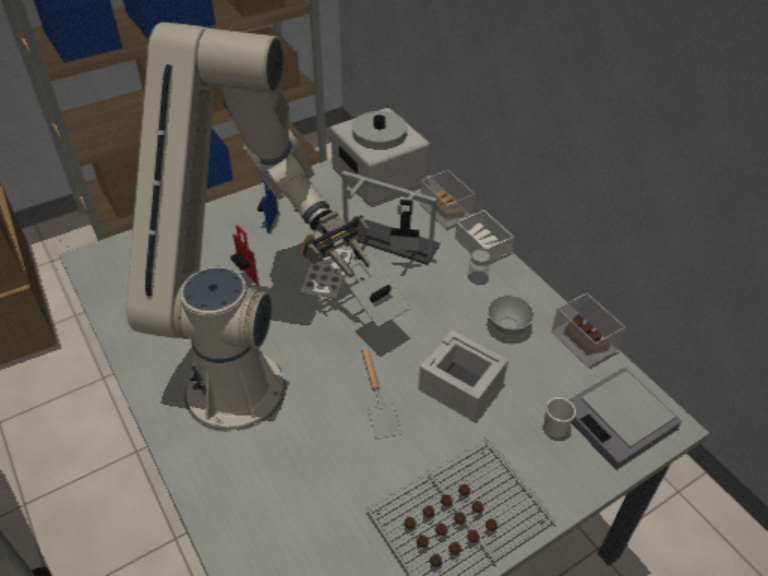

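View pics/wrist6.png

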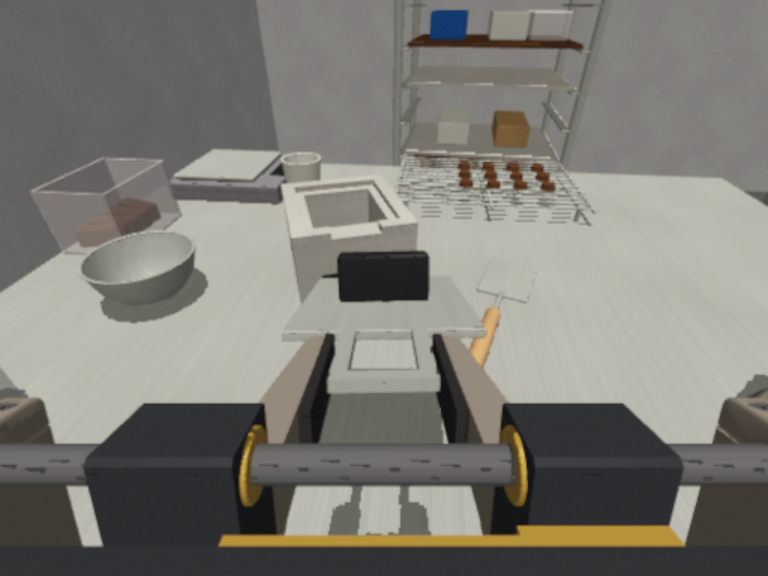

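Call:
step_arm --series "-3.5 0 1.3 0 0 0 1;-7 0 2.55 0 0 0 1;-9.5 0 3.45 0 0 0 1;-10.9 0 3.95 0 0 0 1;-10.9 0 3.95 0 0 0 1;-10.9 0 3.95 0 0 0 1"

```text
clock: 10.4
eef_pos: [0.3892, 0.228, 0.1262]
eef_rot: [0.383, 0.61, -0.545, 0.429]
wrist_force: [-0.1, -0.4, -3.7]
opening: 0.0453
```

```bash
python3 - <<'E'
from kin import *
show()
b=np.radians(20)
for dz,back_ in ((-.006,0),(-.02,.005),(-.044,.010)):
    st=manip.state();Rg=rot(st["eef_rot"]);th=np.radians(-83.15)
    rel(st["eef_pos"]+np.array([-back_*np.cos(th),-back_*np.sin(th),dz]),Rg)
E
```

```text
{'clock': 10.4, 'q': [0.8025, 0.8496, 1.9534, -0.8207, 1.4504, -1.8307], 'eef_pos': [0.3892, 0.228, 0.1262], 'eef_rot': [0.3828, 0.6099, -0.5451, 0.4294], 'wrist_force': [-0.1182, -0.4497, -3.6874], 'opening': 0.0453}
shift cm [-0.56  0.    0.2 ] rv [0. 0. 0.] mm 6 deg 0
shift cm [-2.05  0.01  0.21] rv [0. 0. 0.] mm 21 deg 0
shift cm [-4.48  0.01  0.55] rv [0. 0. 0.] mm 45 deg 0
```

Call:
step_arm --series "-0.4 0 0.15 0 0 0 1;-0.5 0 0.18 0 0 0 1;-0.5 0 0.18 0 0 0 1"

```text
clock: 10.7
eef_pos: [0.3889, 0.2281, 0.1203]
eef_rot: [0.383, 0.61, -0.544, 0.43]
wrist_force: [0.2, 2.6, 0.4]
opening: 0.0446
```

Call:
step_arm --series "0 0 0 0 0 0 1;0 0 0 0 0 0 1;-0.4 0 0.05 0 0 0 1;-0.8 0 0.05 0 0 0 1;-1.2 0 0.05 0 0 0 1;-1.6 0 0.05 0 0 0 1;-1.6 0 0.05 0 0 0 1" --grip_force 5

```text
clock: 11.4
eef_pos: [0.388, 0.2326, 0.1036]
eef_rot: [0.384, 0.61, -0.544, 0.429]
wrist_force: [0.9, -1.1, -2.5]
opening: 0.0456
```

```bash
python3 - <<'E'
from kin import *
show()
f=manip.grab_frame("wrist"); cv2.imwrite(f"pics/w7.png",cv2.resize(f[:,:,::-1],None,fx=1.5,fy=1.5))
f=manip.grab_frame("side"); cv2.imwrite("pics/s7.png",cv2.resize(f[120:270,180:320,::-1],None,fx=4,fy=4))
E
```

```text
{'clock': 11.4, 'q': [0.8103, 0.8953, 1.9365, -0.8165, 1.4341, -1.8099], 'eef_pos': [0.388, 0.2326, 0.1036], 'eef_rot': [0.3838, 0.6101, -0.5441, 0.4295], 'wrist_force': [0.8696, -1.1146, -2.5229], 'opening': 0.0456}
```

View pics/w7.png

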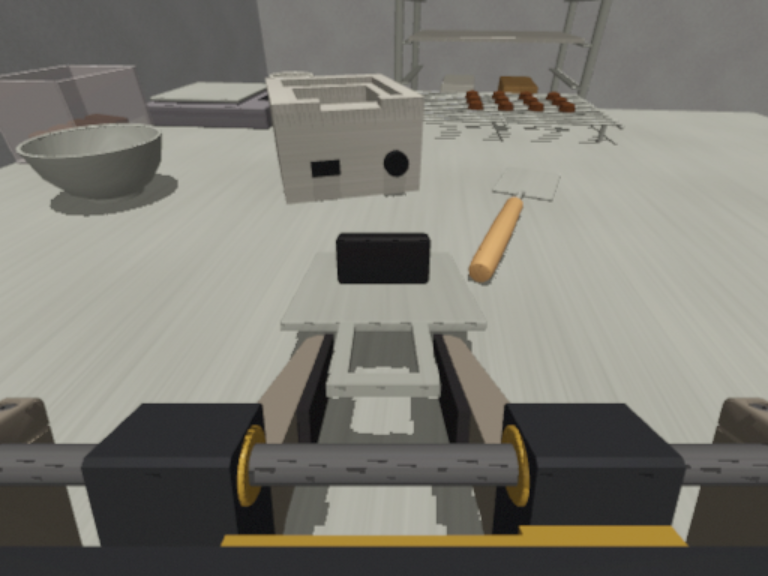

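View pics/s7.png

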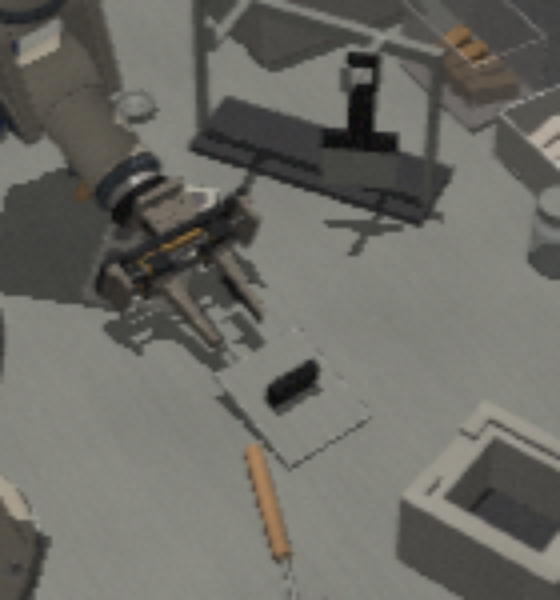

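Call:
step_arm --series "-0.4 0 0.07 0 0 0 1;-0.8 0 0.14 0 0 0 1;-1.2 0 0.2 0 0 0 1;-1.6 0 0.27 0 0 0 1;-2 0 0.33 0 0 0 1;-2.2 0 0.37 0 0 0 1;-2.2 0 0.37 0 0 0 1"

```text
clock: 12.2
eef_pos: [0.3876, 0.2366, 0.082]
eef_rot: [0.384, 0.61, -0.544, 0.43]
wrist_force: [0.5, -0.0, -1.4]
opening: 0.0463
```

```bash
python3 - <<'E'
from kin import *
show()
f=manip.grab_frame("wrist"); cv2.imwrite(f"pics/w8.png",cv2.resize(f[:,:,::-1],None,fx=1.5,fy=1.5))
E
```

```text
{'clock': 12.2, 'q': [0.8159, 0.9383, 1.9184, -0.8142, 1.4179, -1.7899], 'eef_pos': [0.3876, 0.2366, 0.082], 'eef_rot': [0.3835, 0.61, -0.5443, 0.4295], 'wrist_force': [0.4706, -0.0153, -1.4315], 'opening': 0.0463}
```

View pics/w8.png

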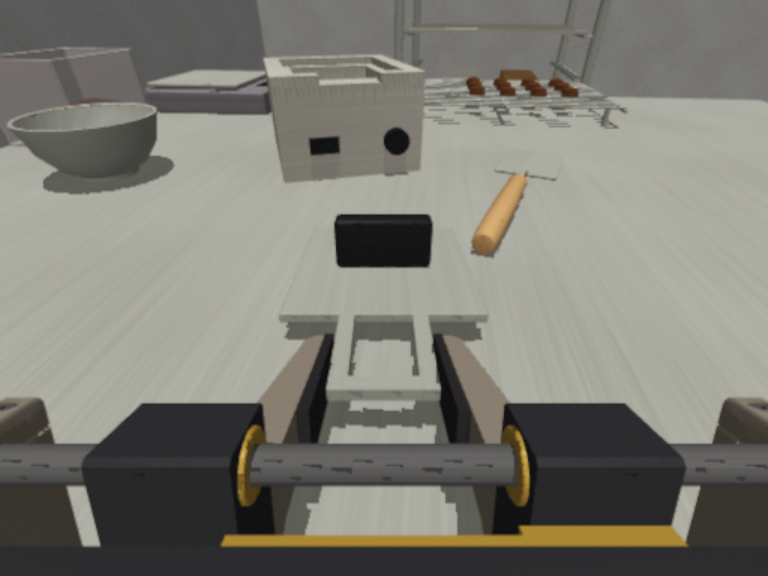

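Call:
step_arm --series "0 0 0 0 0 0 0.3;0 0 0 0 0 0 0;0 0 0 0 0 0 0;0 0 0 0 0 0 0;0.5 0 -2 0 0 0 0;2 0 -5 0 0 0 0;5 0 -8 0 0 0 0;9 0 -9 0 0 0 0;13 0 -9 0 0 0 0;13 0 -9 0 0 0 0"

```text
clock: 13.25
eef_pos: [0.3832, 0.2781, 0.2397]
eef_rot: [0.381, 0.61, -0.546, 0.43]
wrist_force: [-0.0, -1.0, -0.2]
opening: 0.0922
```

```bash
python3 - <<'E'
from kin import *
show()
for n in("side","top","wrist"):
    f=manip.grab_frame(n); cv2.imwrite(f"pics/{n}9.png",f[:,:,::-1])
f=cv2.imread("pics/side9.png")[160:270,210:350];cv2.imwrite("pics/s9.png",cv2.resize(f,None,fx=5,fy=5,interpolation=2))
f=cv2.imread("pics/top9.png")[150:250,200:330];cv2.imwrite("pics/t9.png",cv2.resize(f,None,fx=6,fy=6,interpolation=2))
E
```

```text
{'clock': 13.25, 'q': [0.8716, 0.6589, 1.9049, -0.7553, 1.639, -1.9756], 'eef_pos': [0.3832, 0.2781, 0.2397], 'eef_rot': [0.3813, 0.6097, -0.5459, 0.4299], 'wrist_force': [-0.0022, -1.032, -0.2239], 'opening': 0.0922}
```

View pics/s9.png

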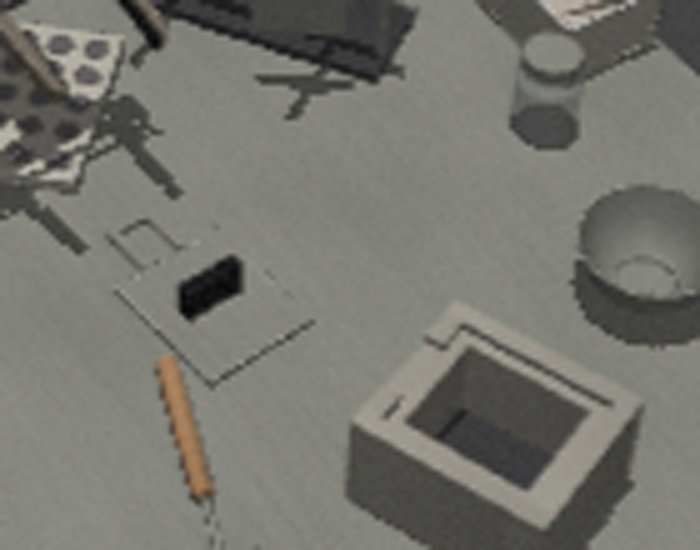

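View pics/t9.png

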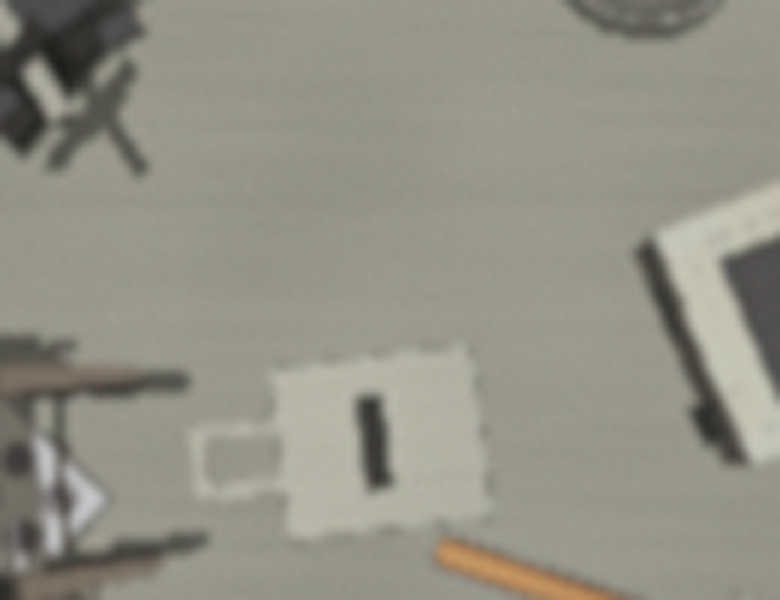

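View pics/wrist9.png

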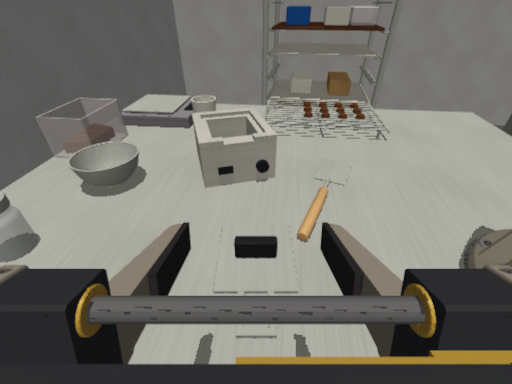

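```bash
cat > fitlid.py <<'E'
from kin import *
def fit(tt,TP,ss,SP,x0,z0=0.0):
    T=manip.camera_model("top");S=manip.camera_model("side")
    def W(p,P):
        a=p[2]; zl=np.array([np.cos(a),np.sin(a),0]); xl=np.array([0,0,1.]); yl=np.cross(zl,xl)
        return np.array(P)@np.array([xl,yl,zl])+[p[0],p[1],z0]
    def f(p):
        o=[]
        if len(tt): o.append((proj(T,W(p,TP))-tt).ravel())
        if len(ss): o.append((proj(S,W(p,SP))-ss).ravel())
        return np.concatenate(o)
    r=least_squares(f,x0); print("lid",np.round(r.x,4),"heading",np.degrees(r.x[2]).round(2)); print(np.round(r.fun.reshape(-1,2),1).tolist()); return r.x,W
E
python3 - <<'E'
from fitlid import *
z=.065;y=.055;t=.006
# lid y: heading of yl = zl x xl ; for z heading 97deg(+y world) yl ~ +x world
TP=[[t,y,z],[t,y,-z],[t,-y,-z],[t,-y,z],[t,.023,.121],[t,-.023,.121]]
tt=np.array([(245.8,212),(277.8,207.5),(281.7,235.8),(248.3,239.5),(232,221.2),(233.8,232.8)])
SP=[[0,-y,-z],[0,y,-z],[0,-y,z]]
ss=np.array([(252.4,237),(273,224.4),(233,218)])
x,W=fit(tt,TP,ss,SP,[.42,-.03,1.69])
g=W(x,[[.022,0,.005]])[0];print("grip",g)
# grip in top image: top end centres
print(np.round((proj(manip.camera_model("top"),W(x,[[.038,.03,.005],[.038,-.03,.005]]))-[200,150])*6,0))
h=np.degrees(x[2])
for zz in (.30,):
    rel(np.array([g[0],g[1],zz]),down(h)); print([np.round(o,2) for o in ik(np.array([g[0],g[1],zz]),down(h),[manip.state()["q"]])])
E
```

```text
lid [ 0.419  -0.0344  1.6852] heading 96.55
[[-0.8, -0.9], [0.6, -0.5], [0.4, -0.4], [0.1, 0.1], [-0.5, -0.1], [-0.8, 0.2], [-0.4, 0.9], [-0.3, 0.6], [-0.2, 0.8]]
grip [ 0.41839932 -0.02945795  0.022     ]
[[368. 392.]
 [380. 488.]]
shift cm [16.56 -0.05 26.94] rv [-0.9511 -0.9512  1.3519] mm 316 deg 109
[array([-0.07,  0.18,  2.15, -0.  ,  0.81, -1.76])]
```

Call:
step_arm --series "3 0 2 -0.09 -0.09 0.13 0;6 0 5 -0.18 -0.18 0.26 0;9 0 9 -0.27 -0.27 0.385 0;12 0 13 -0.36 -0.36 0.51 0;14 0 17 -0.45 -0.45 0.64 0;15.5 0 21 -0.54 -0.54 0.77 0;16.5 0 25 -0.63 -0.63 0.9 0;16.5 0 27 -0.72 -0.72 1.02 0;16.6 0 27 -0.81 -0.81 1.15 0;16.6 0 27 -0.88 -0.88 1.25 0"

```text
clock: 14.4
eef_pos: [0.4184, -0.0312, 0.2994]
eef_rot: [-0.095, -0.196, 0.97, -0.105]
wrist_force: [-0.5, -0.2, -0.1]
opening: 0.0918
```

```bash
python3 - <<'E'
from kin import *
show(); rel([.4184,-.0295,.30],down(96.55))
E
```

```text
{'clock': 14.4, 'q': [0.0182, 0.2273, 2.1119, -0.292, 0.9753, -1.766], 'eef_pos': [0.4184, -0.0312, 0.2994], 'eef_rot': [-0.0951, -0.1961, 0.9703, -0.1049], 'wrist_force': [-0.4513, -0.2258, -0.0565], 'opening': 0.0918}
shift cm [-0.05  0.15 -0.1 ] rv [-0.2    -0.2032  0.2827] mm 2 deg 23
```

Call:
step_arm --series "0 0 0 -0.1 -0.1 0.14 0;0 0 0 -0.2 -0.203 0.283 0;0 0 0 -0.2 -0.203 0.283 0;0 0 0 -0.2 -0.203 0.283 0;0 0 0 -0.2 -0.203 0.283 0"

```text
clock: 14.9
eef_pos: [0.4181, -0.0309, 0.2997]
eef_rot: [-0.002, -0.061, 0.998, -0.002]
wrist_force: [0.1, 0.7, -0.2]
opening: 0.0915
```

```bash
python3 - <<'E'
from fitlid import *
show(); rel([.4184,-.0295,.30],down(96.55))
f=manip.grab_frame("wrist"); m=manip.camera_model("wrist")
cv2.imwrite("pics/w10.png",cv2.resize(f[:,:,::-1],None,fx=1.5,fy=1.5))
a=np.radians(96.55); zl=np.array([np.cos(a),np.sin(a),0]);xl=np.array([0,0,1.]);M=np.array([xl,np.cross(zl,xl),zl])
P=np.array([[.038,.03,.013],[.038,-.03,.013],[.038,.03,-.003],[.038,-.03,-.003],[.006,.055,.065],[.006,-.055,.065],[.006,.055,-.065],[.006,-.055,-.065]])
print(np.round(1.5*proj(m,P@M+[.419,-.0344,0]),0).tolist())
E
```

```text
{'clock': 14.9, 'q': [-0.0752, 0.1818, 2.1515, -0.0072, 0.8114, -1.7629], 'eef_pos': [0.4181, -0.0309, 0.2997], 'eef_rot': [-0.0019, -0.0609, 0.9981, -0.0024], 'wrist_force': [0.1315, 0.6708, -0.1768], 'opening': 0.0915}
shift cm [-0.05  0.13 -0.03] rv [-0.0045 -0.004   0.0076] mm 1 deg 1
[[397.0, 351.0], [399.0, 262.0], [373.0, 350.0], [373.0, 262.0], [464.0, 364.0], [474.0, 217.0], [293.0, 363.0], [284.0, 216.0]]
```

View pics/w10.png

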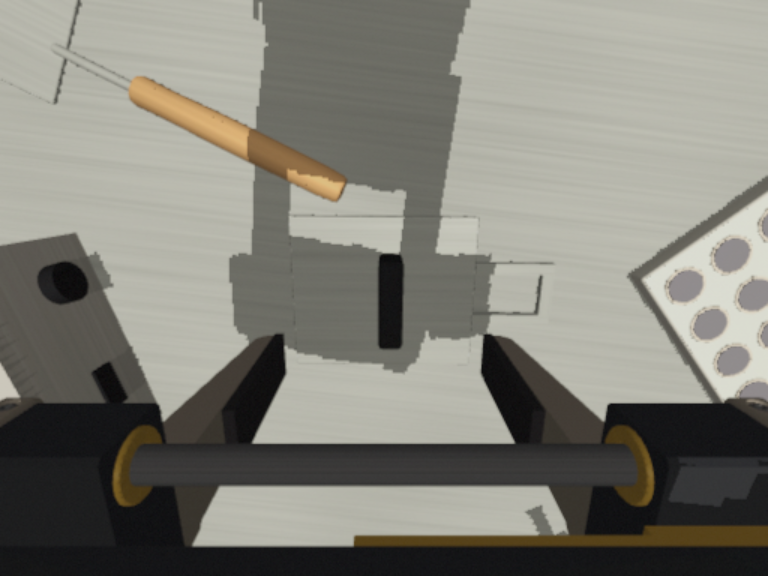

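Call:
step_arm --series "0 0.48 3 -0.0045 -0.004 0.0076 0;0 0.48 6.5 -0.0045 -0.004 0.0076 0;0 0.48 9 -0.0045 -0.004 0.0076 0;0 0.48 9.9 -0.0045 -0.004 0.0076 0;0 0.48 9.9 -0.0045 -0.004 0.0076 0;0 0.48 9.9 -0.0045 -0.004 0.0076 1;0 0.48 9.9 -0.0045 -0.004 0.0076 1;0 0.48 9.9 -0.0045 -0.004 0.0076 1;0 0.48 9.9 -0.0045 -0.004 0.0076 1;0 0.48 9.9 -0.0045 -0.004 0.0076 1" --grip_force 10

```text
clock: 15.95
eef_pos: [0.4177, -0.0265, 0.2018]
eef_rot: [0.002, -0.056, 0.998, 0.0]
wrist_force: [0.7, -0.6, 0.2]
opening: 0.0537
```

Call:
step_arm --series "0 0 0 0 0 0 1;0 0 0 0 0 0 1;0 0 0 0 0 0 1;0 0 0 0 0 0 1" --grip_force 45

```text
clock: 16.35
eef_pos: [0.4175, -0.0265, 0.2013]
eef_rot: [0.001, -0.056, 0.998, 0.001]
wrist_force: [0.3, 0.2, 0.6]
opening: 0.0223
```

```bash
python3 - <<'E'
from fitlid import *
show()
f=manip.grab_frame("wrist"); cv2.imwrite("pics/w11.png",cv2.resize(f[:,:,::-1],None,fx=1.5,fy=1.5))
E
```

```text
{'clock': 16.35, 'q': [-0.0674, 0.3764, 2.2139, 0.0027, 0.5485, -1.7532], 'eef_pos': [0.4175, -0.0265, 0.2013], 'eef_rot': [0.0015, -0.0563, 0.9984, 0.0005], 'wrist_force': [0.284, 0.2217, 0.5562], 'opening': 0.0223}
```

View pics/w11.png

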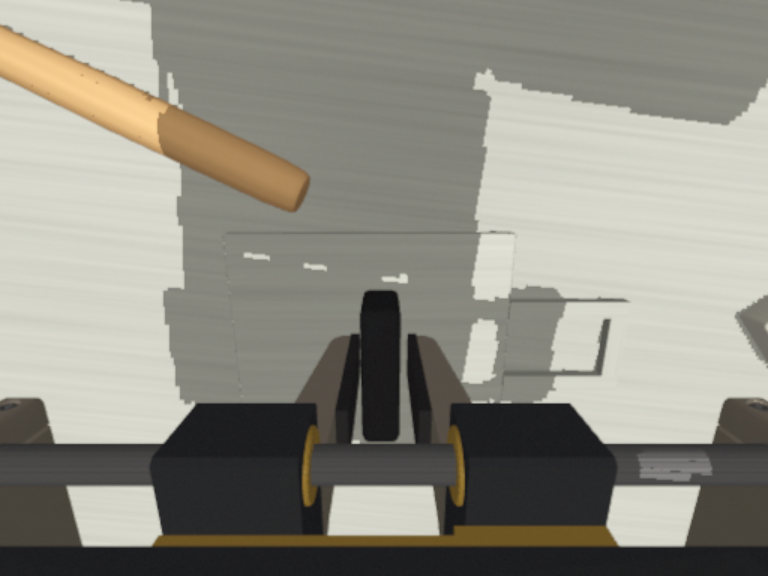

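Still closing (22 mm, bar is 16); give it more time, lightly so that it centres.

Call:
step_arm --series "0 0 0 0 0 0 1;0 0 0 0 0 0 1;0 0 0 0 0 0 1;0 0 0 0 0 0 1"

```text
clock: 16.8
eef_pos: [0.4175, -0.0265, 0.2013]
eef_rot: [0.001, -0.056, 0.998, 0.0]
wrist_force: [-0.2, -1.6, -1.4]
opening: 0.0156
```

```bash
python3 - <<'E'
from fitlid import *
show()
rel([.4177,-.0266,.261],down(96.55))
E
```

```text
{'clock': 16.8, 'q': [-0.0675, 0.3764, 2.214, 0.0026, 0.5484, -1.7531], 'eef_pos': [0.4175, -0.0265, 0.2013], 'eef_rot': [0.0015, -0.0563, 0.9984, 0.0005], 'wrist_force': [-0.2434, -1.6315, -1.3785], 'opening': 0.0156}
shift cm [-0.04 -0.01 -5.97] rv [ 0.0008  0.003  -0.0017] mm 60 deg 0
```

Call:
step_arm --series "0 0 -1 0 0 0 1;0 0 -3 0 0 0 1;0 0 -6 0.001 0.003 0 1;0 0 -10 0.001 0.003 0 1;0 0 -13 0.001 0.003 0 1;0 0 -13 0.001 0.003 0 1;0 0 -13 0.001 0.003 0 1" --grip_force 50

```text
clock: 17.5
eef_pos: [0.4167, -0.0265, 0.3314]
eef_rot: [0.001, -0.056, 0.998, -0.0]
wrist_force: [-0.5, -0.5, -4.6]
opening: 0.0153
```

```bash
python3 - <<'E'
from fitlid import *
show()
st=manip.state()
f=manip.grab_frame("wrist"); m=manip.camera_model("wrist")
cv2.imwrite("pics/w12.png",cv2.resize(f[:,:,::-1],None,fx=1.5,fy=1.5))
# predicted: pinch at lid x .030,z .005,y 0 ; lid x=-tool z; lid z=tool y; lid y = tool x? 
Rt=rot(st["eef_rot"]); 
P=np.array([[.006,.055,.065],[.006,-.055,.065],[.006,.055,-.065],[.006,-.055,-.065],[.006,.023,.121],[.006,-.023,.121],[.038,.03,.013],[.038,-.03,.013]])
Pt=np.c_[P[:,1],P[:,2]-.005,.1714-(P[:,0]-.030)]
print(np.round(1.5*proj(m,Rt.apply(Pt)+st["eef_pos"]),0).tolist())
E
```

```text
{'clock': 17.5, 'q': [-0.0671, 0.1245, 2.1283, -0.0, 0.8878, -1.7505], 'eef_pos': [0.4167, -0.0265, 0.3314], 'eef_rot': [0.0005, -0.0563, 0.9984, -0.0001], 'wrist_force': [-0.5254, -0.5456, -4.6134], 'opening': 0.0153}
[[517.0, 236.0], [497.0, 448.0], [223.0, 236.0], [247.0, 448.0], [630.0, 305.0], [615.0, 393.0], [402.0, 313.0], [400.0, 447.0]]
```

View pics/w12.png

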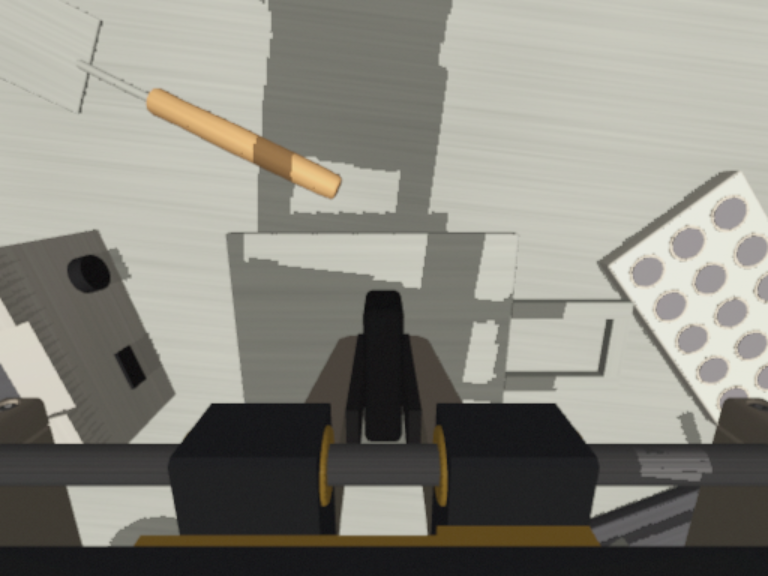

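```bash
python3 - <<'E'
from fitlid import *
st=manip.state(); m=manip.camera_model("wrist"); Rt=rot(st["eef_rot"])
# u=tool x side coordinate (= -lid y)
P=np.array([[.006,.055,.065],[.006,.055,-.065],[.0,.023,.065],[.0,.015,.113],[0,-.015,.113]])
obs=np.array([(517,233),(228,233),(512,300),(609,319),(601,375)])/1.5
def f(p):
    c,s=np.cos(p[3]),np.sin(p[3]); u=P[:,1]*c-P[:,2]*s+p[0]; v=P[:,1]*s+P[:,2]*c-.005*c+p[1]
    Pt=np.c_[u,v,.1714-(P[:,0]-p[2])]
    return (proj(m,Rt.apply(Pt)+st["eef_pos"])-obs).ravel()
r=least_squares(f,[0,0,.03,0]);print(r.x,np.round(r.fun,1))
f0=lambda p:f(np.r_[p[0],0,.03,p[1]]); r=least_squares(f0,[0,0]);print(r.x,np.round(r.fun,1))
E
```

```text
[0.00016686 0.00156372 0.02817687 0.00623764] [ 3.3  1.5 -1.1  0.4 -0.8  0.4 -0.3 -1.3 -1.4 -1.2]
[0.00029871 0.01434677] [ 0.7  1.7 -1.9 -1.  -3.5  0.2 -3.8 -1.2 -5.1 -1.4]
```

```bash
python3 - <<'E'
from fitlid import *
pos=np.array([.64,-.25,.41]);Rg=down(111.5)
rel(pos,Rg); print(ik(pos,Rg,[manip.state()["q"]]))
print(ik(np.array([.5012,-.3003,.3]),Rg,[manip.state()["q"]]))
E
```

```text
shift cm [-19.7  -24.72  -7.97] rv [ 0.0003 -0.0011 -0.2627] mm 326 deg 15
[array([-3.72398447e-01,  4.45219753e-01,  1.48245564e+00,  1.01902175e-11,
        1.21391726e+00, -2.31844056e+00])]
[array([-5.39803104e-01,  4.09797579e-01,  1.81127854e+00, -1.50622535e-11,
        9.20516532e-01, -2.48584522e+00])]
```

Call:
step_arm --series "-1 -1 -4 0 0 0 1;-4 -5 -7 0 0 -0.04 1;-7 -8.5 -8 0 0 -0.1 1;-10 -12 -8 0 0 -0.15 1;-13 -16 -8 0 0 -0.2 1;-16 -20 -8 0 0 -0.25 1;-19 -23.5 -8 0 0 -0.263 1;-19.7 -24.7 -8 0 -0.001 -0.263 1;-19.7 -24.7 -8 0 -0.001 -0.263 1;-19.7 -24.7 -8 0 -0.001 -0.263 1"

```text
clock: 18.55
eef_pos: [0.6398, -0.2494, 0.4088]
eef_rot: [-0.001, -0.186, 0.982, 0.001]
wrist_force: [-0.5, -0.1, -4.5]
opening: 0.0158
```

```bash
python3 - <<'E'
from fitlid import *
show()
f=manip.grab_frame("wrist"); m=manip.camera_model("wrist")
cv2.imwrite("pics/w13.png",cv2.resize(f[:,:,::-1],None,fx=1.5,fy=1.5))
A=np.array([[-.085,.075,.098],[.085,.075,.098],[.085,-.075,.098],[-.085,-.075,.098],[-.055,.047,.09],[.055,.047,.09],[.055,-.047,.09],[-.055,-.047,.09],[-.068,.03,.098],[-.068,-.03,.098],[-.085,.03,.098],[-.085,-.03,.098]])
print(np.round(1.5*proj(m,R.from_euler('z',-68.5,degrees=True).apply(A)+[.503,-.3053,0])).tolist())
E
```

```text
{'clock': 18.55, 'q': [-0.374, 0.4461, 1.4837, 0.0009, 1.2157, -2.3203], 'eef_pos': [0.6398, -0.2494, 0.4088], 'eef_rot': [-0.0014, -0.1865, 0.9825, 0.0014], 'wrist_force': [-0.4819, -0.1218, -4.5104], 'opening': 0.0158}
[[496.0, 187.0], [258.0, 187.0], [237.0, -68.0], [516.0, -67.0], [454.0, 146.0], [300.0, 146.0], [292.0, -8.0], [462.0, -8.0], [477.0, 119.0], [483.0, 18.0], [502.0, 119.0], [509.0, 18.0]]
```

View pics/w13.png

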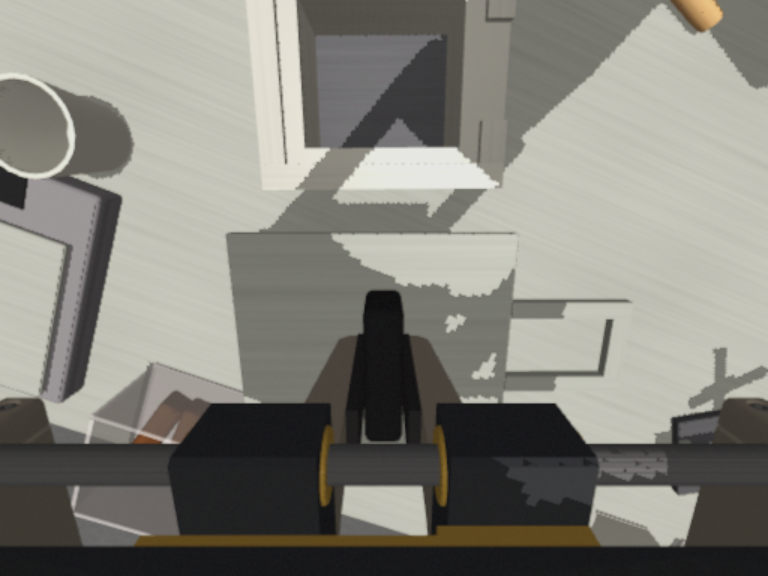

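```bash
python3 - <<'E'
from fitlid import *
rel(np.array([.502,-.2988,.325]),down(111.5))
E
```

```text
shift cm [14.63  0.4   8.48] rv [ 0.0025 -0.0015  0.0004] mm 169 deg 0
```

Call:
step_arm --series "3 0.1 0.5 0 0 0 1;7 0.2 2 0.002 -0.0015 0 1;11 0.4 5 0.0025 -0.0015 0.0004 1;13.6 0.4 7.5 0.0025 -0.0015 0.0004 1;14.6 0.4 8.5 0.0025 -0.0015 0.0004 1;14.6 0.4 8.5 0.0025 -0.0015 0.0004 1;14.6 0.4 8.5 0.0025 -0.0015 0.0004 1"

```text
clock: 19.3
eef_pos: [0.5045, -0.2994, 0.3274]
eef_rot: [0.002, -0.187, 0.982, -0.002]
wrist_force: [0.8, 1.1, -3.5]
opening: 0.0154
```

```bash
python3 - <<'E'
from fitlid import *
show();rel(np.array([.502,-.2988,.300]),down(111.5))
f=manip.grab_frame("wrist"); cv2.imwrite("pics/w14.png",cv2.resize(f[:,:,::-1],None,fx=1.5,fy=1.5))
f=manip.grab_frame("side");cv2.imwrite("pics/s14.png",cv2.resize(f[200:290,250:360,::-1],None,fx=7,fy=6.5,interpolation=2))
E
```

```text
{'clock': 19.3, 'q': [-0.5384, 0.3769, 1.7889, 0.0009, 0.9699, -2.485], 'eef_pos': [0.5045, -0.2994, 0.3274], 'eef_rot': [0.0024, -0.1866, 0.9824, -0.0017], 'wrist_force': [0.8429, 1.1438, -3.5332], 'opening': 0.0154}
shift cm [0.22 0.16 2.74] rv [-0.0042  0.0042  0.0001] mm 28 deg 0
```

View pics/w14.png

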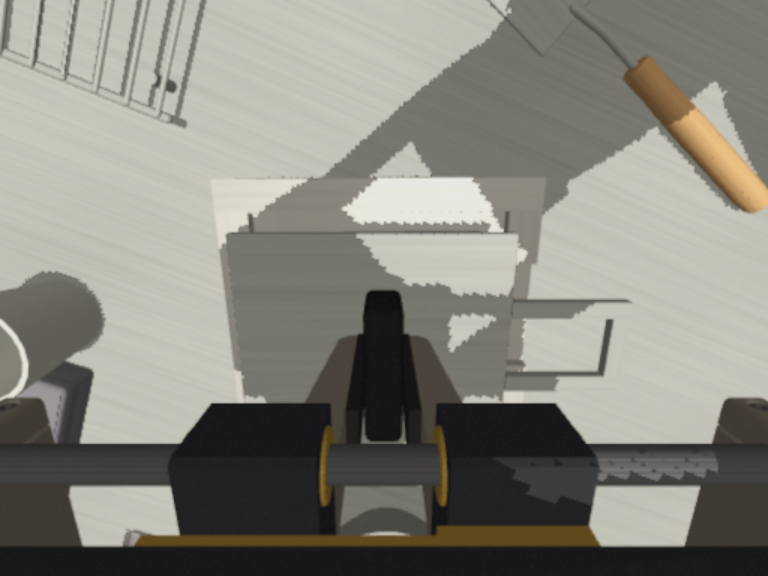

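View pics/s14.png

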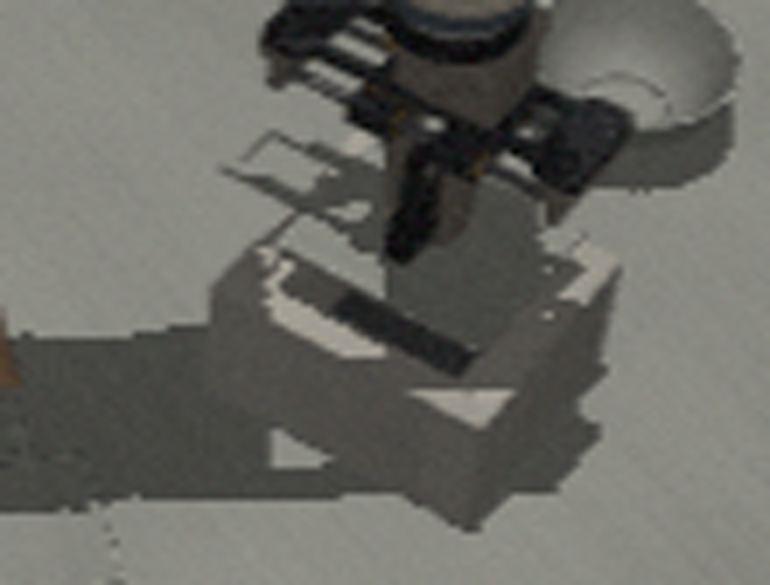

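Call:
step_arm --series "0.22 0.16 1 -0.004 0.004 0 1;0.22 0.16 1 -0.004 0.004 0 1;0.22 0.16 1 -0.004 0.004 0 1;0.22 0.16 1 -0.004 0.004 0 1;0.22 0.16 1 -0.004 0.004 0 1"

```text
clock: 19.9
eef_pos: [0.501, -0.2991, 0.3164]
eef_rot: [-0.001, -0.187, 0.982, 0.0]
wrist_force: [-0.0, 0.3, -3.6]
opening: 0.0156
```

```bash
python3 - <<'E'
from fitlid import *
show();rel(np.array([.502,-.2988,.300]),down(111.5))
f=manip.grab_frame("wrist"); cv2.imwrite("pics/w15.png",cv2.resize(f[100:200,130:390,::-1],None,fx=3,fy=3,interpolation=2))
E
```

```text
{'clock': 19.9, 'q': [-0.5407, 0.3879, 1.8013, -0.0005, 0.954, -2.4864], 'eef_pos': [0.501, -0.2991, 0.3164], 'eef_rot': [-0.0007, -0.1865, 0.9825, 0.0004], 'wrist_force': [-0.0021, 0.2821, -3.6398], 'opening': 0.0156}
shift cm [-0.11 -0.01  1.64] rv [ 0.001  -0.0013 -0.    ] mm 16 deg 0
```

View pics/w15.png

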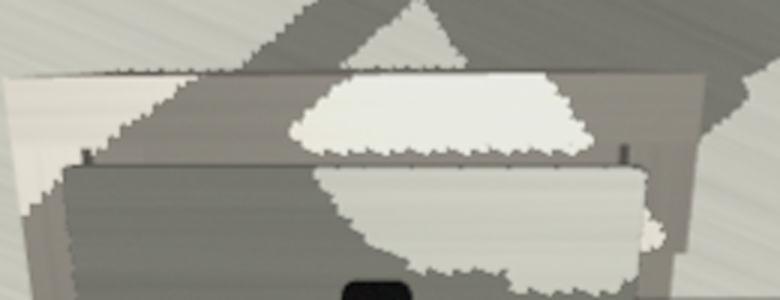

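```bash
python3 - <<'E'
from fitlid import *
st=manip.state();m=manip.camera_model("wrist");Rt=rot(st["eef_rot"]);zt=st["eef_pos"][2]
def tl(p,z): return Rt.inv().apply(back(m,p,z)-st["eef_pos"])[:2]*1000
zl=zt-.1954
t=[tl((131.7,125.7),.098),tl((365,124.3),.098)];l=[tl((151.7,155.7),zl),tl((345,155.7),zl)];r=[tl((159.3,151),.094),tl((338.3,150),.094)]
print("tank",np.round(t,1).tolist(),"lid",np.round(l,1).tolist(),"recess y",np.round(r,1).tolist())
tc=np.mean(t,0)-[75,0]; lc=np.mean(l,0)-[55,0]; print("tankc",tc,"lidc",lc,"diff",tc-lc,"widths",t[1][1]-t[0][1],l[1][1]-l[0][1])
E
```

```text
tank [[73.9, -89.3], [74.8, 80.9]] lid [[55.1, -68.2], [55.1, 60.6]] recess y [[55.1, -72.5], [55.8, 64.2]]
tankc [-0.64683152 -4.22621184] lidc [ 0.09754028 -3.78513249] diff [-0.7443718  -0.44107935] widths 170.182014321844 128.80112358177485
```

Call:
step_arm --series "-0.08 -0.03 0.5 0.001 -0.0013 0 1;-0.08 -0.03 1 0.001 -0.0013 0 1;-0.08 -0.03 1.4 0.001 -0.0013 0 1;-0.08 -0.03 1.7 0.001 -0.0013 0 1;-0.08 -0.03 2 0.001 -0.0013 0 1;-0.08 -0.03 2.2 0.001 -0.0013 0 1;-0.08 -0.03 2.35 0.001 -0.0013 0 1;-0.08 -0.03 2.35 0.001 -0.0013 0 1;-0.08 -0.03 2.35 0.001 -0.0013 0 1"

```text
clock: 20.85
eef_pos: [0.5017, -0.2991, 0.2928]
eef_rot: [-0.0, -0.186, 0.982, 0.0]
wrist_force: [-0.3, 0.0, -4.1]
opening: 0.0162
```

```bash
python3 - <<'E'
from fitlid import *
show()
f=manip.grab_frame("wrist"); cv2.imwrite("pics/w16.png",cv2.resize(f[100:280,130:430,::-1],None,fx=2.6,fy=2.6,interpolation=2))
E
```

```text
{'clock': 20.85, 'q': [-0.5401, 0.4189, 1.8165, -0.0, 0.9064, -2.4861], 'eef_pos': [0.5017, -0.2991, 0.2928], 'eef_rot': [-0.0001, -0.1865, 0.9825, 0.0], 'wrist_force': [-0.2673, 0.039, -4.0937], 'opening': 0.0162}
```

View pics/w16.png

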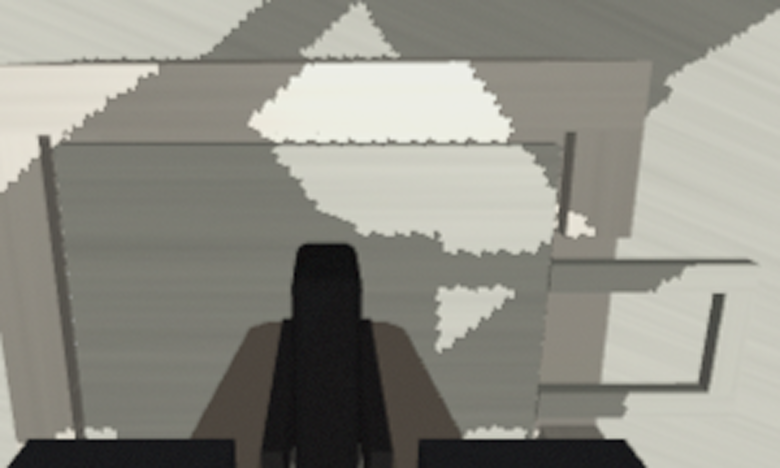

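Call:
step_arm --series "0 0 0.1 0 0 0 1;0 0 0.15 0 0 0 1;0 0 0.2 0 0 0 1;0 0 0.2 0 0 0 1;0 0 0.2 0 0 0 1"

```text
clock: 21.4
eef_pos: [0.5016, -0.2991, 0.2913]
eef_rot: [-0.0, -0.186, 0.982, 0.0]
wrist_force: [-3.4, 1.7, 5.7]
opening: 0.0157
```

Call:
step_arm --series "0 0 0 0 0 0 0.5;0 0 0 0 0 0 0.3;0 0 0 0 0 0 0.2;0 0 0 0 0 0 0.2;0 0 -2 0 0 0 0.2;0 0 -5 0 0 0 0.2;0 0 -9 0 0 0 0.2;0 0 -13 0 0 0 0.2;0 0 -17 0 0 0 0.2;0 0 -17 0 0 0 0.2" --grip_force 10

```text
clock: 22.4
eef_pos: [0.5027, -0.2997, 0.4667]
eef_rot: [0.003, -0.186, 0.982, -0.003]
wrist_force: [0.5, 0.1, 0.5]
opening: 0.0738
```

```bash
python3 - <<'E'
from fitlid import *
show()
f=manip.grab_frame("wrist"); cv2.imwrite("pics/w17.png",cv2.resize(f[:,:,::-1],None,fx=1.5,fy=1.5))
E
```

```text
{'clock': 22.4, 'q': [-0.5401, 0.2357, 1.6538, -0.0, 1.2429, -2.4861], 'eef_pos': [0.5027, -0.2997, 0.4667], 'eef_rot': [0.0034, -0.1865, 0.9824, -0.003], 'wrist_force': [0.5216, 0.0722, 0.5054], 'opening': 0.0738}
```

View pics/w17.png

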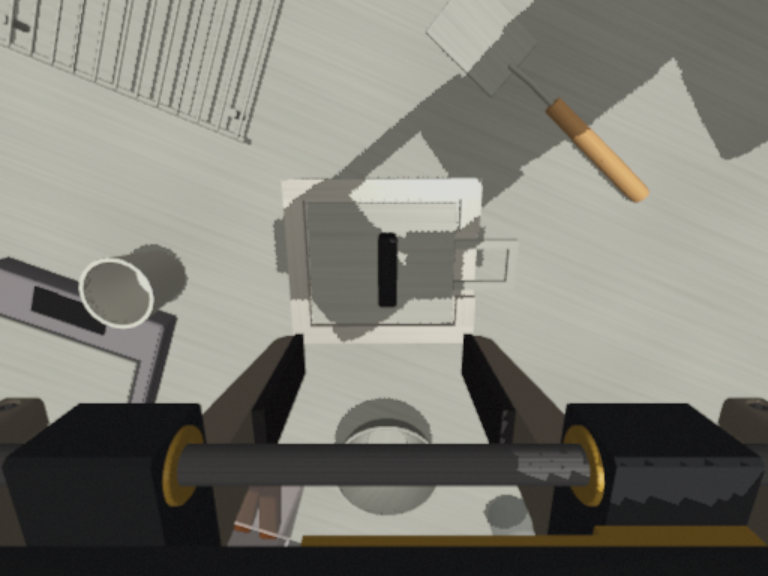

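Call:
step_arm --series "0 4 -3 0 0 0 0.2;0 8 -5 0 0 0 0.2;0 12 -5 0 0 0 0.2;0 16 -5 0 0 0 0.2;0 20 -5 0 0 0 0.2;0 24 -5 0 0 0 0.2;0 24 -5 0 0 0 0.2;0 24 -5 0 0 0 0.2"

```text
clock: 23.25
eef_pos: [0.4135, -0.0752, 0.5099]
eef_rot: [-0.001, -0.187, 0.982, 0.0]
wrist_force: [0.1, 0.4, 0.6]
opening: 0.0736
```

```bash
python3 - <<'E'
from fitlid import *
show()
f=manip.grab_frame("side");cv2.imwrite("pics/side18.png",cv2.resize(f[:,:,::-1],None,fx=1.5,fy=1.5));cv2.imwrite("pics/s18.png",cv2.resize(f[205:280,265:350,::-1],None,fx=8,fy=8,interpolation=2))
f=manip.grab_frame("top");cv2.imwrite("pics/t18.png",cv2.resize(f[150:240,290:380,::-1],None,fx=6,fy=6,interpolation=2))
E
```

```text
{'clock': 23.25, 'q': [-0.1834, -0.0759, 1.9017, -0.0002, 1.317, -2.1314], 'eef_pos': [0.4135, -0.0752, 0.5099], 'eef_rot': [-0.0006, -0.1875, 0.9823, 0.0001], 'wrist_force': [0.0579, 0.4454, 0.6421], 'opening': 0.0736}
```

View pics/side18.png

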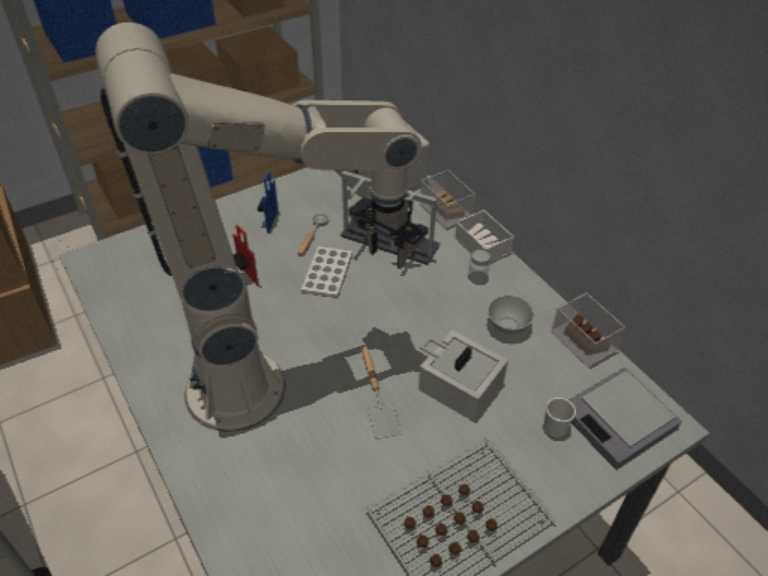

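View pics/s18.png

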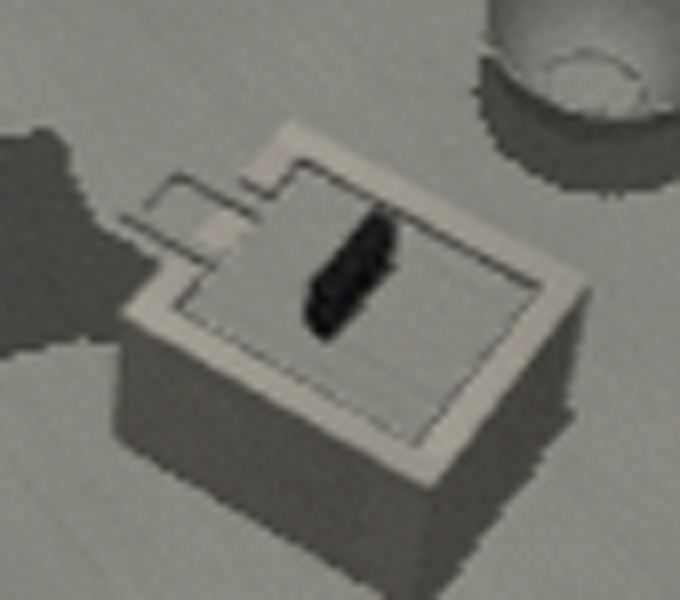

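View pics/t18.png

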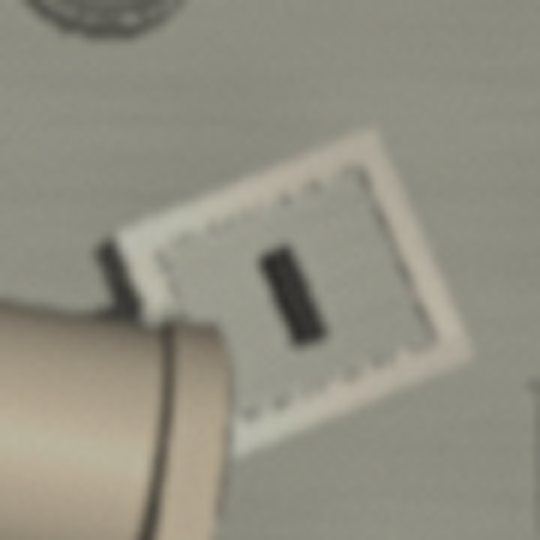

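```bash
python3 - <<'E'
from h import *
f=manip.grab_frame("top");cv2.imwrite("pics/t19.png",cv2.resize(f[120:260,100:240,::-1],None,fx=4,fy=4,interpolation=2))
show(); manip.job_done()
E
```

```text
{'clock': 23.4, 'q': [-0.1861, -0.0746, 1.8998, -0.0002, 1.3175, -2.1312], 'eef_pos': [0.4142, -0.0765, 0.5102], 'eef_rot': [-0.0005, -0.1861, 0.9825, 0.0001], 'wrist_force': [-0.0231, -0.5812, -0.1243], 'opening': 0.0734}
the job is handed in; nothing more can be done
```

View pics/t19.png

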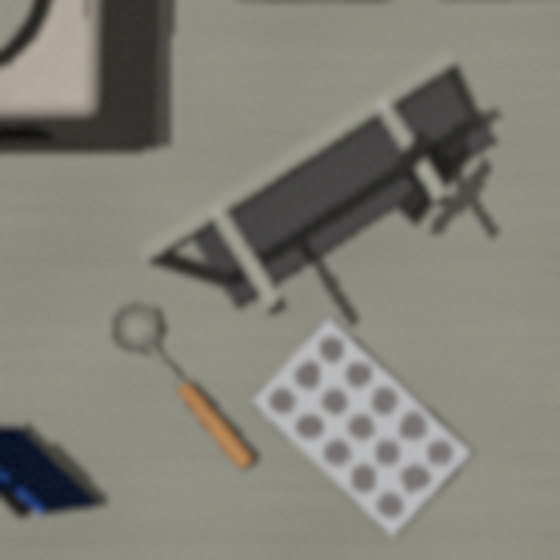

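I took the lid off its hook by the loop, lifting it about 35 mm to clear the upturned tip before drawing it away. I laid it flat on the bench between the stand and the tank, grip up, and let go. I then picked it up by the grip and set it in the tank's recess. The job was handed in at about 23.4 s of the 72 s allowed.

**Seating:** the lid met the ledge exactly at the expected height (TCP z 0.2913 m), with under 7 N measured at the wrist in that move. The wrist and side pictures show it inside the rim all round, with the loop in the gap. In the last top view the arm hid part of the tank's gap side.

**Surroundings:** the last top view shows the scraper still hanging and the mould and spoon where they were. The other bystanders look unmoved in the last side view. The arm was about 0.5 m up and touching nothing.

**Disagreement:** the fixed cameras and the wrist camera differed by about 3 mm. I allowed for this using the lid's known position in the grip, and the lid went in without catching.

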